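Gang the strap dies in their holder and fit its cover plate

ROBOT

A 6-joint arm with a two-finger parallel gripper is mounted at the origin on a cart in front of the work surface, level with it; the furniture and walls round the work are solid. World frame = base frame: x ahead of the robot, y to its left, z up, the work surface at z = 0. Lengths are in m, angles in rad, forces in N, time in s.
With the tool pointing down it reaches from about 0.25 to 0.725 m from the base axis. Payload 4 kg.
Tool frame: the origin (TCP) lies on the mounting face of the last link; the fingertips stand arm.tip_extent ahead of it and the grasp point (between the pads) lies 155 mm ahead of it (arm.tip_extent is the distance from the TCP to the fingertips, in m); z points along the fingers, y is the line along which they close (so a half turn about z gives the same grasp; the last joint's range is limited). The gripper opens to 85 mm and grips with 20 to 120 N. Pads are 22 mm wide; open, the fingers measure 114 mm over their backs; the gripper's body (76 mm by 85 mm) begins 54 mm behind the grasp point. The pads swing forward as they close: fully open they stand 13 mm farther back than shut.
Start: joints at [-1.178, 0.241, 0.005, 1.335, 0, 1.571], TCP at [0.191, -0.462, 0.405] pointing down, gripper open.
Joint ranges: [-2.72, 2.72], [-1.05, 1.87], [-1.09, 1.28], [-1.99, 2.15], [-1.42, 1.44], [-3.14, 3.14]. Speed limits (rad/s): [2.79, 2.79, 3.14, 3.14, 3.14, 3.14].

INTERFACE

Orientations are given as a rotation vector (axis times angle).
In Python, from workcell import arm, imaging, finder gives the robot as it stands.
- The arm moves only by the tool apply_moves, never from a script. Its argument "targets" is text: rows parted by semicolons, each of 6 numbers parted by spaces: the shift along the tool's x, y, z in units of 25 mm (1.0 is 25 mm), then the turn, a rotation vector about the tool's x, y, z in rad. A call has exactly 10 rows; each row shifts and turns the commanded pose from where the row before left it, along the tool's axes as they then stand; what a row does not reach is not made up. A row lasts 1/10 s, in which the tool goes at most 50 mm and 8.59 degrees, less where a joint would pass 70% of its speed; a pose out of reach is approached as far as the arm can. A call is refused whole if a number of a shift passes 1 or a number of a turn 0.15, either way. A call with a gripper value outside its range is refused whole. "fingers" is the opening, from 0 (shut) to 1 (fully open), set as the call begins (left out, the last holds). The fingers move at their own pace and stop on an object; "force" is the grip in N (left out, the last holds). Time passes only in rows, so rows that do not move let the fingers close, or fill a call up. It gives the time, the measured TCP pose, the force, the opening and the grip force at its end, in the units of the state.
- arm.get_state(): the state, without advancing time (a new reading comes with each control period).
- imaging.capture(name): name is "scene" or "side" or "wrist"; returns a dict with "frame" (480x640x3 uint8, red, green, blue), "range_z" (480x640 float32, m along the optical axis (not along the pixel's ray), 0 where there is no reading), "intrinsics" (3x3 intrinsics, pixels), "distortion" ([k1, k2, p1, p2, k3] as OpenCV has them; the pictures are not rectified), "R" (3x3) and "t" (3): a world point X has camera coordinates R X + t; the wrist camera has in their place "mount" (4x4, takes a point from camera to tool coordinates, whose origin is the TCP and whose axes are the flange's). Camera axes: x right, y down, z forward; pixel columns grow to the right and rows downward; lengths in m; the calibration is good to about 2 mm. A picture is of the moment at which its call begins: read the wrist's pose just before it.
- arm.close_job(): hands the job in; it is judged then, once.
Trained networks look in the newest picture that a camera, given by its name, has taken for a name from the list of things; names that differ only in an ending like _2 or _b are one class to them, and where a whole thing is asked for, a point or a joint stands for the part that bears it (a point fixed in the world has none). Each returns a list of dicts, best first, with "p" (0 to 1); they miss things now and then, are a little off and sometimes report something else, mostly with a low value. They report only what shows in the picture. A call takes as long as a camera call.
- finder.boxes_of(label, camera): "extent" ([left, top, width, height] in pixels, round what is visible of it).
- finder.silhouettes(label, camera): "pixels" (480x640 bool, what is visible of it) and "extent" ([left, top, width, height] in pixels, round what is visible of it).
The state is a dict: "time_s": time; "q": joint angles; "qd": joint speeds; "effort": joint torques, N m; "ee_pos": TCP position; "tool_rot": TCP orientation; "contact_force": force on the tool from outside, world axes, zero at the start; "moment": the same for the moment, N m; "gripper_width": finger opening in m; "grasp_force": force on a finger pad.
Only numpy, scipy, OpenCV 4.12 (cv2) and the standard library are available. Lean on these libraries where they do the work, as an engineer would, in place of code of your own. Each camera call takes 0.05 s, during which the arm holds its last target. There are 200 camera calls.

TASK

Get the strap-tip dies ready for the press: lay all of them flat in the bed of the die holder, squarely side by side with their long sides together and no gaps, the first tight against the end stop, moving the clamp bar out of the way as needed and then sliding it up until it bears on the last die. Then fit the cover plate: tilt it, hook its long edge farther from the handle under the holder's far lip, lower the front until it lies flat between the corner upstands, and turn the brass button over it as far as it goes. Leave the other things on the board where they are.

Things in the scene. Friction and masses are not known exactly. Their poses are not given: they have to be found in the camera images.
- holder: Grey die holder, fixed, 151 (x, -72 to 79) x 230 (y) mm; origin on its underside, x to its far lip side, y to its left, z up. Bed floor at z 8; face of the end stop at y +101; dies lie across it, long axis along x, centred at x 0. Low front rail at x -62..-56 reaches z 16, rear ledge begins at x 56. Two end blocks (y 101..115 and -115..-99) carry the cover at z 41
- lip (a point): Middle of the lip's front edge, at its underside: holder x 58, y 0, z 53 (mm). The lip runs along the whole far side, 5 mm thick; behind its edge a channel 14 mm deep to the rear wall (x 72), 12 mm high from the ledge (z 41). Opposite, at the front of each end block, a corner upstand (x -72..-62, with side cheeks inside faces y +-111 back to x -46) reaches z 51, so the cover cannot go in flat
- clamp (a joint): Clamp bar across the bed, slides along the holder's y; 0 is fully back at the right, more is nearer the stop (m, up to 0.155). Its face stands 186 mm minus the joint value from the face of the stop. Friction 2 N, stays where it is left. Bar 12 mm thick, z 9 to 36 in the holder; starts part way along the bed
- clamp_tab (a point): Grip of the clamp bar: upright tab in front of the holder, 12 mm thick along the holder's y, 16 mm along x, top 58 mm above the holder's underside; this point is 8 mm below its top
- button (a joint): Brass turn button on the front upstand at the stop end, on a vertical pivot at holder x -67, y 108 (mm). 0 (open): points to the holder's +y; about 1.57 (closed, stop at 1.6): points to +x, over the cover's front edge. Turns clockwise seen from above; 0.03 N m friction
- button_peg (a point): Round finger peg of the turn button, 12 mm across, 18 mm tall, 40 mm from the pivot; this point is its mid-height, 66.5 mm above the holder's underside
- cover: Aluminium cover plate 130 (x) x 214 (y) x 6 mm, 0.35 kg, with black bow handle; origin at the centre of its underside. In place it lies level with its origin at holder x 5, y 0, z 41 (mm), axes as the holder's, play 2 mm each way along x and 4 mm along y
- cover_handle (a point): Centre of the handle's bar: 12 mm thick (x) x 92 mm long (y) x 12 mm tall, at x -25, z 32 mm on the cover, clear below by 20 mm between its posts at y +-40
- cover_hook_edge (a point): Middle of the cover's hook edge, the long edge farther from the handle (cover x 65, mid-thickness z 3 mm); this edge goes under the lip
- die_a: steel clicker die for strap tips, a hollow ring 34 mm wide (its x), 105 mm long (its y), 30 mm tall, 0.21 kg, the same either way round; take it across its width, as a solid block; origin at the centre of its underside; may be absent
- die_b: steel clicker die for strap tips, a hollow ring 34 mm wide (its x), 105 mm long (its y), 30 mm tall, 0.21 kg, the same either way round; take it across its width, as a solid block; origin at the centre of its underside; may be absent
- die_c: steel clicker die for strap tips, a hollow ring 34 mm wide (its x), 105 mm long (its y), 30 mm tall, 0.21 kg, the same either way round; take it across its width, as a solid block; origin at the centre of its underside; may be absent
- die_d: steel clicker die for strap tips, a hollow ring 34 mm wide (its x), 105 mm long (its y), 30 mm tall, 0.21 kg, the same either way round; take it across its width, as a solid block; origin at the centre of its underside; may be absent
- slicker: Bystander, not to be disturbed: wooden edge slicker, 22 x 105 x 22 mm; lies or stands on the board
- awl: Bystander, not to be disturbed: stitching awl with wooden handle, 155 mm long; lies or stands on the board
- wax_block: Bystander, not to be disturbed: beeswax block, 36 x 55 x 23 mm; lies or stands on the board

How it is judged:
By the outcome, as a careful person would: the job done as asked, in the order asked, and still so for the second after the job is handed in, with the robot touching nothing.
Of die_a, die_b, die_c, die_d only 2 to 4 are there at a start; the rules pass over those that are not, and their reading is None.
At some moment in a run one of die_d, cover may be knocked a few centimetres aside while the robot is not near it.
It also fails if it takes over 210 s, if anything falls off the work surface, if the arm or the gripper's body presses on something with over 40 N, if the wrist force passes 120 N, or if a joint passes its speed limit or range.

## Working session

There is one attempt and no reset: what is moved stays moved. The work goes in short steps, Python scripts to look and compute and a tool call to move; the robot and the scene stay as the last step left them, time stands still between calls to the robot, and variables do not carry over. Pictures are saved under pics/ and viewed, at most 14 in all, crops included, and the job is handed in when it is done.

Besides the shell and the picture viewer there is one more tool, called by a JSON object that holds its "api" and its "payload", one argument or row to a line. apply_moves: Moves the arm, as the interface text tells. Its arguments: {"type":"object","properties":{"targets":{"type":"string"},"fingers":{"type":"number"},"force":{"type":"number"}},"required":["targets"]}

```bash
ls; mkdir -p pics; cat > h.py <<'E'
import numpy as np, cv2, json
from scipy.spatial.transform import Rotation as Ro
from workcell import arm, imaging, finder
def cap(n):
    s=arm.get_state(); c=imaging.capture(n)
    if 'mount' in c:
        T=np.eye(4); T[:3,:3]=Ro.from_rotvec(s['tool_rot']).as_matrix(); T[:3,3]=s['ee_pos']
        M=T@c['mount']; c['R']=M[:3,:3].T; c['t']=-M[:3,:3].T@M[:3,3]
    return c
def save(c,name,crop=None):
    f=c['frame'][:,:,::-1]
    if crop: x,y,w,h=crop; f=cv2.resize(f[y:y+h,x:x+w],None,fx=min(800/w,600/h),fy=min(800/w,600/h))
    cv2.imwrite('pics/'+name+'.png',f)
def cloud(c):
    u,v=np.meshgrid(np.arange(640),np.arange(480))
    p=cv2.undistortPoints(np.stack([u.ravel(),v.ravel()],1).astype(np.float64)[:,None],c['intrinsics'],np.array(c['distortion']))[:,0]
    z=c['range_z'].ravel().astype(float)
    P=np.c_[p*z[:,None],z]
    W=(P-c['t'])@c['R']; W[z==0]=np.nan
    return W.reshape(480,640,3)
def proj(c,X):
    return cv2.projectPoints(np.atleast_2d(np.array(X,float)),cv2.Rodrigues(np.array(c['R']))[0],np.array(c['t'],float),c['intrinsics'],np.array(c['distortion']))[0][:,0]
def st():
    s=arm.get_state()
    print('t',s['time_s'],'pos',np.round(s['ee_pos'],4),'rot',np.round(s['tool_rot'],3),'F',np.round(s['contact_force'],1),'w',round(s['gripper_width'],4),'g',s['grasp_force'])
    return s
E
python3 - <<'E'
from h import *
s=st(); print(arm.tip_extent, Ro.from_rotvec(s['tool_rot']).as_matrix().round(3))
for n in('scene','side'):
    c=cap(n); save(c,n+'0'); W=cloud(c); print(n,'cam at',(-np.array(c['R']).T@c['t']).round(3))
    for l in ['holder','clamp','button','button_peg','clamp_tab','cover','cover_handle','die_a','slicker','awl','wax_block']:
        for d in finder.silhouettes(l,n)[:5]:
            m=d['pixels']; w=W[m]; w=w[~np.isnan(w[:,0])]
            if len(w)==0: print(l,d['p'],d['extent']);continue
            top=w[w[:,2]>np.percentile(w[:,2],90)-0.006]
            r=cv2.minAreaRect((w[:,:2]*1000).astype(np.float32)); r2=cv2.minAreaRect((top[:,:2]*1000).astype(np.float32))
            print(l,round(d['p'],2),d['extent'],'z',np.percentile(w[:,2],[5,50,95]).round(3),'rect',np.round(r[0]),np.round(r[1]),round(r[2]),'top',np.round(r2[0]),np.round(r2[1]),round(r2[2]))
E
```

```text
pics
t 0.0 pos [ 0.1913 -0.4617  0.4038] rot [-3.079e+00 -6.130e-01  1.000e-03] F [0.4 0.5 0.3] w 0.0851 g 0.0
0.1734 [[ 0.924  0.383 -0.001]
 [ 0.383 -0.924  0.002]
 [ 0.    -0.002 -1.   ]]
scene cam at [0.067 0.772 0.863]
holder 0.74 [255.5, 244.0, 87.0, 103.4] z [0.122 0.134 0.174] rect [430. 239.] [184. 278.] 32 top [427. 238.] [174. 276.] 31
clamp 0.69 [273.4, 282.8, 69.0, 18.2] z [0.129 0.145 0.164] rect [431. 201.] [145.  47.] 32 top [423. 214.] [144.  15.] 31
button 0.42 [326.6, 319.8, 4.6, 22.2] z [0.171 0.174 0.191] rect [329. 283.] [12. 98.] 29 top [312. 314.] [10. 13.] 32
button_peg 0.55 [326.4, 316.2, 9.4, 30.4] z [0.171 0.174 0.191] rect [320. 300.] [12. 60.] 29 top [312. 314.] [10. 13.] 32
button_peg 0.22 [163.4, 254.1, 74.9, 70.8] z [0.119 0.122 0.144] rect [645. 317.] [131. 219.] 30 top [645. 317.] [131. 219.] 30
clamp_tab 0.98 [274.2, 280.0, 65.1, 22.1] z [0.128 0.145 0.169] rect [424. 216.] [144.  48.] 46 top [424. 215.] [146.  15.] 31
cover 0.75 [158.7, 254.3, 80.6, 70.5] z [0.119 0.122 0.142] rect [645. 317.] [133. 219.] 30 top [645. 317.] [133. 219.] 30
cover_ha
[... 2676 characters left out ...]
 25.2] z [0.125 0.134 0.139] rect [ 666. -257.] [106.  23.] 30 top [ 665. -258.] [102.  22.] 30
slicker 0.38 [326.1, 198.4, 63.9, 43.8] z [0.118 0.122 0.149] rect [646. 316.] [133. 219.] 30 top [645. 313.] [129. 214.] 30
awl 0.5 [298.3, 195.4, 19.9, 7.6] z [0.126 0.136 0.142] rect [ 589. 1082.] [1380.   59.] 82 top [491. 428.] [67. 21.] 36
awl 0.3 [276.2, 230.8, 40.4, 20.2] z [0.126 0.144 0.167] rect [414. 227.] [153.  54.] 31 top [421. 211.] [147.  18.] 32
awl 0.21 [274.7, 206.5, 16.4, 8.7] z [0.121 0.137 0.154] rect [421. 685.] [733.  46.] 87 top [408. 361.] [44. 77.] 9
wax_block 0.52 [277.9, 206.4, 11.7, 9.9] z [0.127 0.137 0.141] rect [403. 377.] [35. 31.] 45 top [403. 376.] [31. 35.] 28
```

```bash
ls -la pics
```

```text
total 920
drwxr-xr-x 2 agent agent   4096 Dec  1 18:22 .
drwxr-xr-x 3 agent agent   4096 Dec  1 18:22 ..
-rw-r--r-- 1 agent agent 422910 Dec  1 18:22 scene0.png
-rw-r--r-- 1 agent agent 505572 Dec  1 18:22 side0.png
```

View pictures.

View pics/scene0.png

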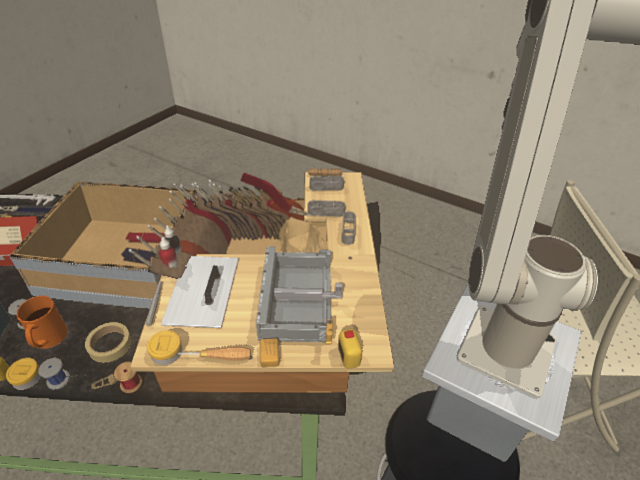

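View pics/side0.png

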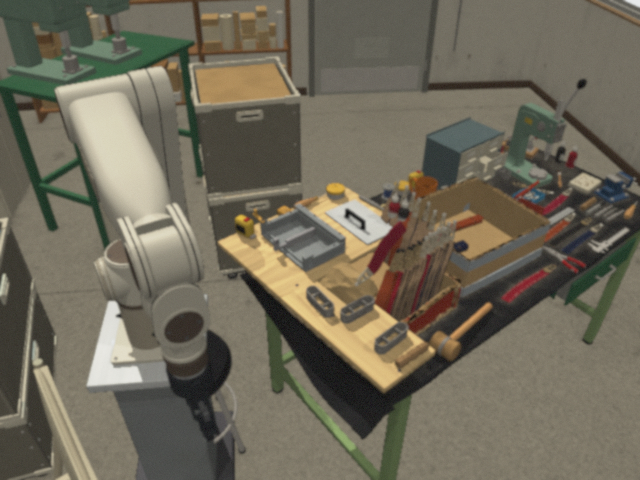

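```bash
cat >> h.py <<'E'
def Rdown(yaw,tilt=0.):
    """tool z down; tool y along world heading yaw (rad); tilt = rotation about tool... holder-y handled elsewhere"""
    y=np.array([np.cos(yaw),np.sin(yaw),0]); z=np.array([0,0,-1.]); return np.c_[np.cross(y,z),y,z]
def plan(pos,R,cur=None):
    s=arm.get_state() if cur is None else cur
    R0=Ro.from_rotvec(s['tool_rot']).as_matrix(); p0=np.array(s['ee_pos'])
    d=np.array(pos)-p0; r=Ro.from_matrix(R0.T@R).as_rotvec()
    print('shift(before turn)',np.round(R0.T@d/.025,3),' shift(after turn)',np.round(R.T@d/.025,3),' turn',np.round(r,3))
E
python3 - <<'E'
from h import *
c=cap('wrist'); print(c['mount'].round(3), c['intrinsics'].round(0))
plan([.45,-.10,.42],Rdown(np.radians(-60)))
# tape & tall neighbours near peg
c=cap('scene'); W=cloud(c); print('tape',np.nanpercentile(W[332:360,343:358].reshape(-1,3),[5,50,95],axis=0).round(3))
for d in finder.silhouettes('die_a','scene')[:5]: print(d['p'],d['extent'])
# rack heights near dies
m=(W[...,0]>.4)&(W[...,0]<.75)&(W[...,1]>-.3)&(W[...,1]<.15)&(W[...,2]>.16)
w=W[m]
for x in np.arange(.4,.75,.05):
    print(round(x,2),[ (round(float(w[(abs(w[:,0]-x-.025)<.025)&(abs(w[:,1]-y-.025)<.025)][:,2].max(initial=0)),2)) for y in np.arange(-.3,.15,.05)])
E
```

```text
[[-0.    -0.952 -0.307  0.08 ]
 [ 1.    -0.001  0.001  0.   ]
 [-0.001 -0.307  0.952  0.031]
 [ 0.     0.     0.     1.   ]] [[414.   0. 327.]
 [  0. 414. 239.]
 [  0.   0.   1.]]
shift(before turn) [15.098 -9.415 -0.612]  shift(after turn) [16.197 -7.365 -0.613]  turn [-0.    -0.    -0.131]
tape [[0.253 0.281 0.153]
 [0.27  0.307 0.172]
 [0.287 0.323 0.178]]
0.97 [309.2, 173.0, 31.3, 15.4]
0.77 [303.7, 201.6, 40.3, 14.0]
0.53 [340.4, 210.2, 15.6, 34.7]
0.4 [0.0, 0.0, 0.0, 0.0, 0.0, 0.0, 0.0, 0.17, 0.17]
0.45 [0.0, 0.0, 0.0, 0.0, 0.0, 0.0, 0.0, 0.17, 0.17]
0.5 [0.0, 0.0, 0.0, 0.0, 0.0, 0.0, 0.0, 0.0, 0.16]
0.55 [0.0, 0.0, 0.0, 0.0, 0.0, 0.17, 0.18, 0.0, 0.0]
0.6 [0.0, 0.0, 0.0, 0.0, 0.0, 0.0, 0.25, 0.0, 0.0]
0.65 [0.0, 0.0, 0.0, 0.0, 0.0, 0.17, 0.26, 0.28, 0.0]
0.7 [0.0, 0.0, 0.0, 0.0, 0.0, 0.17, 0.22, 0.28, 0.0]
```

{"api": "apply_moves", "payload": {
  "targets": "0.925 -0.357 -0.052 0 0 0;0.925 -0.357 -0.052 0 0 0;0.925 -0.357 -0.052 0 0 0;0.925 -0.357 -0.052 0 0 0;0.925 -0.357 -0.052 0 0 0;0.925 -0.357 -0.052 0 0 0;0.925 -0.357 -0.052 0 0 0;0.925 -0.357 -0.052 0 0 0;0.925 -0.357 -0.052 0 0 0;0.925 -0.357 -0.052 0 0 0",
  "fingers": 1
}}

```text
time_s: 2.35
ee_pos: [0.3715, -0.2902, 0.4178]
tool_rot: [3.081, 0.613, 0.0]
contact_force: [-0.4, -0.2, 0.7]
gripper_width: 0.0851
grasp_force: 0.0
```

{"api": "apply_moves", "payload": {
  "targets": "0.925 -0.357 -0.052 0 0 0;0.925 -0.357 -0.052 0 0 0;0.925 -0.357 -0.052 0 0 0;0.925 -0.357 -0.052 0 0 0;0.925 -0.357 -0.052 0 0 0;0.925 -0.357 -0.052 0 0 0;0.925 -0.357 -0.052 0 0 0;0.925 -0.357 -0.052 0 0 0;0.925 -0.357 -0.052 0 0 0;0.925 -0.357 -0.052 0 0 0"
}}

```text
time_s: 3.35
ee_pos: [0.551, -0.1192, 0.4307]
tool_rot: [-3.081, -0.613, 0.0]
contact_force: [1.1, -1.2, 0.5]
gripper_width: 0.0858
grasp_force: 0.0
```

```bash
cat >> h.py <<'E'
def dies(c,W,zt=.146,name='wrist'):
    out=[]
    for d in finder.silhouettes('die_a',name)[:6]:
        k=cv2.dilate(d['pixels'].astype(np.uint8),np.ones((5,5)))>0
        w=W[k]; w=w[(abs(w[:,2]-zt)<.005)]
        if len(w)<30: continue
        r=cv2.minAreaRect((w[:,:2]*1000).astype(np.float32)); b=cv2.boxPoints(r)
        e=[b[1]-b[0],b[2]-b[1]]; L=max(e,key=np.linalg.norm)
        print('die p',round(d['p'],2),d['extent'],'c',np.round(r[0],1),'size',np.round(r[1],1),'long axis deg',round(np.degrees(np.arctan2(L[1],L[0]))%180,1),'z',np.median(w[:,2]).round(4))
E
python3 - <<'E'
from h import *
st(); c=cap('wrist'); save(c,'w1'); W=cloud(c); dies(c,W)
b=W[(abs(W[...,2]-.116)<.008)]; print('board z',np.median(b[:,2]))
plan([.42,.20,.45],Rdown(np.radians(-60)))
E
```

```text
t 3.35 pos [ 0.551  -0.1192  0.4307] rot [-3.081 -0.613  0.   ] F [ 1.1 -1.2  0.5] w 0.0858 g 0.0
die p 0.86 [252.9, 119.5, 75.4, 161.5] c [562.4 -90.5] size [105.5  34.3] long axis deg 29.9 z 0.1455
die p 0.73 [114.1, 261.4, 156.8, 69.0] c [469.9 -49.7] size [ 35.3 104.6] long axis deg 117.3 z 0.145
die p 0.64 [446.5, 88.3, 76.2, 165.6] c [ 628.1 -199.4] size [104.8  35.1] long axis deg 35.2 z 0.1454
board z 0.11585576574933701
shift(before turn) [  0.039 -13.777  -0.783]  shift(after turn) [  1.787 -13.66   -0.787]  turn [-0.    -0.001 -0.127]
```

View pics/w1.png

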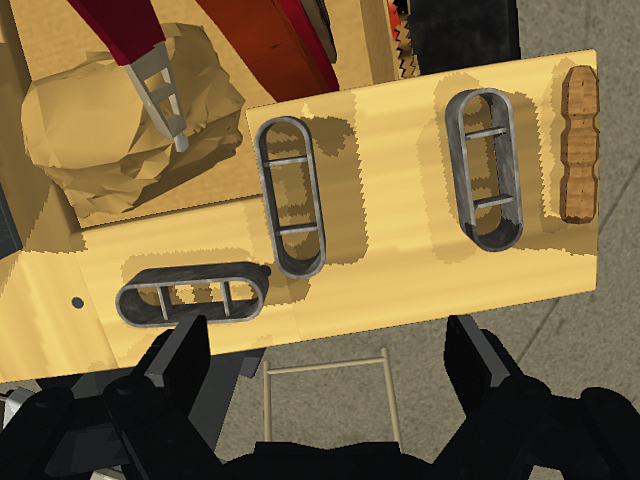

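{"api": "apply_moves", "payload": {
  "targets": "0 -1 -0.06 0 0 0;0 -1 -0.06 0 0 0;0 -1 -0.06 0 0 0;0 -1 -0.06 0 0 0;0 -1 -0.06 0 0 0;0 -1 -0.06 0 0 0;0 -1 -0.06 0 0 0;0 -1 -0.06 0 0 0;0 -1 -0.06 0 0 0;0 -1 -0.06 0 0 0"
}}

```text
time_s: 4.45
ee_pos: [0.4538, 0.1112, 0.4458]
tool_rot: [3.081, 0.612, -0.0]
contact_force: [0.8, -0.2, 0.4]
gripper_width: 0.0855
grasp_force: 0.0
```

{"api": "apply_moves", "payload": {
  "targets": "0 -0.94 -0.05 0 0 0;0 -0.94 -0.05 0 0 0;0 -0.94 -0.05 0 0 0;0 -0.94 -0.05 0 0 0;0 0 0 0 0 -0.12;0 0 0 0 0 0;0 0 0 0 0 0;0 0 0 0 0 0;0 0 0 0 0 0;0 0 0 0 0 0",
  "fingers": 0.5
}}

```text
time_s: 5.45
ee_pos: [0.4244, 0.1845, 0.4507]
tool_rot: [-3.023, -0.817, 0.003]
contact_force: [0.2, -0.3, -0.2]
gripper_width: 0.0427
grasp_force: 0.0
```

```bash
python3 - <<'E'
from h import *
s=st(); c=cap('wrist'); save(c,'w2'); W=cloud(c)
# holder top-plane points at z .157 (end blocks) and lip .174; find lip rect
np.save('w2.npy',W)
for lo,hi in((.153,.161),(.171,.177),(.149,.1535),(.122,.127),(.165,.1695)):
    m=(W[...,2]>lo)&(W[...,2]<hi)&(W[...,0]>.28)&(W[...,0]<.6)&(W[...,1]>.05)&(W[...,1]<.4)
    n,l,sts,_=cv2.connectedComponentsWithStats(m.astype(np.uint8))
    for i in range(1,n):
        if sts[i,4]>150:
            w=W[l==i]; r=cv2.minAreaRect((w[:,:2]*1000).astype(np.float32)); print(lo,hi,sts[i],np.round(r[0],1),np.round(r[1],1),round(r[2],1),'z',np.median(w[:,2]).round(4))
E
```

```text
t 5.45 pos [0.4244 0.1845 0.4507] rot [-3.023e+00 -8.170e-01  3.000e-03] F [ 0.2 -0.3 -0.2] w 0.0427 g 0.0
0.153 0.161 [  109    75   373   207 10699] [441.3 220. ] [130.2 230.4] 31.5 z 0.1569
0.153 0.161 [ 74 294  72  41 471] [294.9 293.4] [22.9 54.2] 7.2 z 0.157
0.171 0.177 [   90    35   404    51 15601] [504.8 258.7] [ 21.5 230.2] 31.4 z 0.1739
0.171 0.177 [  68  271   83   21 1116] [323.5 298.3] [12.6 57.1] 28.1 z 0.1732
0.171 0.177 [283 298  20  22 384] [369.7 181.6] [15.3 12.7] 29.2 z 0.1734
0.171 0.177 [ 73 310  58  35 794] [291.9 290. ] [23.5 42. ] 0.3 z 0.1729
0.149 0.1535 [ 277   88   25  163 2932] [443.7 226.9] [106.2  12.2] 31.5 z 0.1519
0.149 0.1535 [132  90  31 188 563] [386.9 305.2] [127.2   2.3] 31.6 z 0.1514
0.149 0.1535 [441 139  11 133 250] [476.7 125.6] [90.5  1.3] 31.3 z 0.1514
0.149 0.1535 [ 559  150   50   49 1075] [546.9  60.8] [21.5 37.6] 89.3 z 0.1507
0.149 0.1535 [ 93 292  55  38 221] [297.5 287.4] [44.  20.2] 88.3 z 0.1511
0.122 0.127 [  150    82   294   164 40648] [445.5 223.7] [113.5 201.8] 31.4 z 0.124
0.122 0.127 [505 103 110 109 907] [553.4  76.1] [91.8 49.4] 1.3 z 0.1249
0.122 0.127 [ 304  250  131   12 1088] [414.5 144.6] [ 8.2 99.1] 32.1 z 0.124
0.122 0.127 [170 253 117  10 951] [358.5 236.5] [ 8.4 89. ] 30.7 z 0.1238
0.122 0.127 [151 282  21  26 336] [302.  270.3] [20.3 11.9] 41.6 z 0.1247
0.165 0.1695 [447 244  26  37 445] [452.1 101.4] [26.1 15.7] 29.6 z 0.1667
0.165 0.1695 [ 68 303  70  42 552] [293.5 291.7] [25.7 50.8] 1.6 z 0.1676
```

View pics/w2.png

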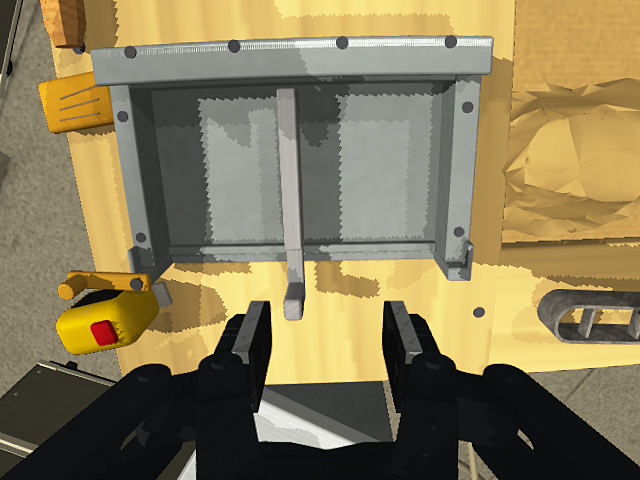

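```bash
cat >> h.py <<'E'
HY=np.radians(31.4); HO=np.array([.446,.223,.116]); RH=np.array([[np.cos(HY),-np.sin(HY),0],[np.sin(HY),np.cos(HY),0],[0,0,1]])
def hw(x,y,z): return HO+RH@(np.array([x,y,z])/1000)
def wh(p): return (RH.T@(np.array(p)-HO))*1000
RHd=Rdown(HY-np.pi/2)   # tool x = holder +x, tool y = holder -y
def gp(): 
    s=arm.get_state(); R=Ro.from_rotvec(s['tool_rot']).as_matrix(); g=np.array(s['ee_pos'])+R[:,2]*.155; print('grasp pt in holder',wh(g).round(1)); return g
E
python3 - <<'E'
from h import *
plan(hw(-88,4.4,50)+[0,0,.155],RHd)
E
```

```text
shift(before turn) [-2.008 -0.945  5.194]  shift(after turn) [-1.982 -1.036  5.186]  turn [-0.01  -0.001 -0.02 ]
```

{"api": "apply_moves", "payload": {
  "targets": "0 0 0 -0.01 0 -0.02;-0.7 -0.5 0 0 0 0;-0.7 -0.5 0 0 0 0;-0.58 -0.04 0 0 0 0;0 0 0.9 0 0 0;0 0 0.9 0 0 0;0 0 0.9 0 0 0;0 0 0.9 0 0 0;0 0 0.9 0 0 0;0 0 0.69 0 0 0",
  "fingers": 0.5
}}

```text
time_s: 6.5
ee_pos: [0.3683, 0.1811, 0.3197]
tool_rot: [3.023, 0.853, 0.001]
contact_force: [-0.1, 0.3, 0.5]
gripper_width: 0.043
grasp_force: 0.0
```

{"api": "apply_moves", "payload": {
  "targets": "0 0 0 0 0 0;0 0 0 0 0 0;0 0 0 0 0 0;0 0 0 0 0 0;0 0 0 0 0 0;0 0 0 0 0 0;0 0 0 0 0 0;0 0 0 0 0 0;0 0 0 0 0 0;0 0 0 0 0 0",
  "fingers": 0,
  "force": 30
}}

```text
time_s: 7.5
ee_pos: [0.3687, 0.1813, 0.3214]
tool_rot: [-3.024, -0.851, -0.003]
contact_force: [-1.8, -0.0, 5.7]
gripper_width: 0.0114
grasp_force: 34.8
```

```bash
python3 - <<'E'
from h import *
st(); gp()
E
```

```text
t 7.5 pos [0.3687 0.1813 0.3214] rot [-3.024e+00 -8.510e-01 -3.000e-03] F [-1.8 -0.   5.7] w 0.0114 g 34.77273344993591
grasp pt in holder [-87.4   4.6  50.4]
```

{"api": "apply_moves", "payload": {
  "targets": "0 0.5 0 0 0 0;0 0.5 0 0 0 0;0 0.5 0 0 0 0;0 0.5 0 0 0 0;0 0.5 0 0 0 0;0 0.5 0 0 0 0;0 0.45 0 0 0 0;0 0.3 0 0 0 0;0 0 0 0 0 0;0 0 0 0 0 0"
}}

```text
time_s: 8.5
ee_pos: [0.4181, 0.1007, 0.3214]
tool_rot: [3.023, 0.85, 0.004]
contact_force: [-1.3, -2.6, 4.6]
gripper_width: 0.0113
grasp_force: 34.9
```

{"api": "apply_moves", "payload": {
  "targets": "0 0 0 0 0 0;0 0 0 0 0 0;0 0 0 0 0 0;0 0 0 0 0 0;0 0 -0.8 0 0 0;0 0 -0.8 0 0 0;0 0 -0.8 0 0 0;0 0 -0.8 0 0 0;0 0 0 0 0 0;0 0 0 0 0 0",
  "fingers": 0.75
}}

```text
time_s: 9.5
ee_pos: [0.4175, 0.1013, 0.4007]
tool_rot: [-3.024, -0.852, -0.003]
contact_force: [-0.3, 0.3, -0.8]
gripper_width: 0.0642
grasp_force: 0.0
```

```bash
python3 - <<'E'
from h import *
st(); gp()
print('tip',arm.tip_extent)
# die a grasp: long axis 117.3 -> width heading 27.3; candidates
for psi in (27.3,27.3-180): plan([.470,-.050,.40],Rdown(np.radians(psi)))
for psi in (-60.1,119.9): plan([.5624-.010,-.0905-.006,.40],Rdown(np.radians(psi)))
E
```

```text
t 9.5 pos [0.4175 0.1013 0.4007] rot [-3.024e+00 -8.520e-01 -3.000e-03] F [-0.3  0.3 -0.8] w 0.0642 g 0.0
grasp pt in holder [-87.5 -89.  129.7]
tip 0.1734
shift(before turn) [-1.368  6.259  0.029]  shift(after turn) [-6.342 -0.91   0.03 ]  turn [ 2.000e-03 -1.000e-03 -1.498e+00]
shift(before turn) [-1.368  6.259  0.029]  shift(after turn) [6.342 0.91  0.03 ]  turn [-1.000e-03 -2.000e-03  1.644e+00]
shift(before turn) [0.472 9.566 0.033]  shift(after turn) [0.734 9.55  0.03 ]  turn [ 0.    -0.002  0.027]
shift(before turn) [0.472 9.566 0.033]  shift(after turn) [-0.734 -9.55   0.03 ]  turn [ 3.000e-03  0.000e+00 -3.114e+00]
```

{"api": "apply_moves", "payload": {
  "targets": "-0.195 0.894 0 0 0 0;-0.195 0.894 0 0 0 0;-0.195 0.894 0 0 0 0;-0.195 0.894 0 0 0 0;-0.195 0.894 0 0 0 0;-0.195 0.894 0 0 0 0;-0.198 0.895 0 0 0 0;0 0 0 0 0 -0.15;0 0 0 0 0 -0.15;0 0 0 0 0 -0.15",
  "fingers": 0.75
}}

```text
time_s: 10.5
ee_pos: [0.4696, -0.0504, 0.399]
tool_rot: [-2.752, -1.512, 0.002]
contact_force: [-0.2, 0.3, 0.9]
gripper_width: 0.0643
grasp_force: 0.0
```

{"api": "apply_moves", "payload": {
  "targets": "0 0 0.1 0 0 -0.15;0 0 0.1 0 0 -0.15;0 0 0.1 0 0 -0.15;0 0 0.1 0 0 -0.15;0 0 0.1 0 0 -0.15;0 0 0.1 0 0 -0.15;0 0 0.1 0 0 -0.148;0 0 0 0 0 0;0 0 0 0 0 0;0 0 0 0 0 0"
}}

```text
time_s: 11.5
ee_pos: [0.4699, -0.0501, 0.3829]
tool_rot: [-1.637, -2.681, -0.001]
contact_force: [-0.3, 0.0, 0.6]
gripper_width: 0.0639
grasp_force: 0.0
```

```bash
python3 - <<'E'
from h import *
s=st(); print(np.round(s['q'],2)); c=cap('wrist'); W=cloud(c); dies(c,W)
plan([.470,-.050,.139+.155],Rdown(np.radians(27.3)))
E
```

```text
t 11.5 pos [ 0.4699 -0.0501  0.3829] rot [-1.637e+00 -2.681e+00 -1.000e-03] F [-0.3  0.   0.6] w 0.0639 g 0.0
[-0.11  0.2  -0.11  1.27  0.    0.99]
die p 0.9 [339.6, 331.6, 179.8, 76.9] c [562.5 -90.3] size [104.4  35.7] long axis deg 29.9 z 0.1452
shift(before turn) [ 2.00e-03 -2.00e-03  3.57e+00]  shift(after turn) [2.00e-03 2.00e-03 3.57e+00]  turn [ 0.001 -0.    -0.001]
```

{"api": "apply_moves", "payload": {
  "targets": "0 0 0.7 0 0 0;0 0 0.7 0 0 0;0 0 0.7 0 0 0;0 0 0.7 0 0 0;0 0 0.47 0 0 0;0 0 0.3 0 0 0;0 0 0 0 0 0;0 0 0 0 0 0;0 0 0 0 0 0;0 0 0 0 0 0"
}}

```text
time_s: 12.6
ee_pos: [0.4704, -0.0501, 0.2949]
tool_rot: [1.634, 2.681, 0.003]
contact_force: [0.5, -0.1, -0.6]
gripper_width: 0.064
grasp_force: 0.0
```

{"api": "apply_moves", "payload": {
  "targets": "0 0 0 0 0 0;0 0 0 0 0 0;0 0 0 0 0 0;0 0 0 0 0 0;0 0 0 0 0 0;0 0 0 0 0 0;0 0 0 0 0 0;0 0 -0.4 0 0 0;0 0 -0.8 0 0 0;0 0 -0.8 0 0 0",
  "fingers": 0.2,
  "force": 50
}}

```text
time_s: 13.6
ee_pos: [0.4696, -0.05, 0.3441]
tool_rot: [-1.634, -2.681, -0.0]
contact_force: [1.1, 0.3, -1.8]
gripper_width: 0.0331
grasp_force: 51.1
```

```bash
python3 - <<'E'
from h import *
s=st()
plan(hw(0,64,80)+[0,0,.155],Rdown(HY+np.pi/2))
E
```

```text
t 13.6 pos [ 0.4696 -0.05    0.3441] rot [-1.634 -2.681 -0.   ] F [ 1.1  0.3 -1.8] w 0.0331 g 51.05370819568634
shift(before turn) [12.69   3.983 -0.261]  shift(after turn) [-4.884 12.371 -0.278]  turn [ 1.000e-03 -2.000e-03 -1.643e+00]
```

{"api": "apply_moves", "payload": {
  "targets": "0 0 -0.8 0 0 0;0.976 0.306 -0.5 0 0 0;0.976 0.306 -0.2 0 0 0;0.976 0.306 0 0 0 0;0.976 0.306 0 0 0 0;0.976 0.306 0 0 0 0;0.976 0.306 0 0 0 0;0.976 0.306 0 0 0 0;0.976 0.306 0 0 0 0;0.976 0.306 0 0 0 0"
}}

```text
time_s: 14.6
ee_pos: [0.43, 0.1776, 0.3815]
tool_rot: [-1.635, -2.683, -0.0]
contact_force: [0.9, -0.0, -1.4]
gripper_width: 0.0334
grasp_force: 51.1
```

{"api": "apply_moves", "payload": {
  "targets": "0.976 0.306 0 0 0 0;0.976 0.306 0 0 0 0;0.976 0.306 0 0 0 0;0.978 0.311 0 0 0 0;0 0 0 0 0 -0.15;0 0 0 0 0 -0.15;0 0 0 0 0 -0.15;0 0 0 0 0 -0.15;0 0 0 0 0 -0.15;0 0 0 0 0 -0.15"
}}

```text
time_s: 15.6
ee_pos: [0.4128, 0.2775, 0.3814]
tool_rot: [-0.295, -3.127, 0.0]
contact_force: [-0.0, -0.5, -1.6]
gripper_width: 0.0331
grasp_force: 51.1
```

{"api": "apply_moves", "payload": {
  "targets": "0 0 0.2 0 0 -0.15;0 0 0.2 0 0 -0.15;0 0 0.2 0 0 -0.15;0 0 0.2 0 0 -0.15;0 0 0 0 0 -0.143;0 0 0 0 0 0;0 0 0 0 0 0;0 0 0 0 0 0;0 0 0 0 0 0;0 0 0 0 0 0"
}}

```text
time_s: 16.6
ee_pos: [0.4131, 0.2775, 0.3618]
tool_rot: [-0.849, 3.023, 0.0]
contact_force: [0.6, -0.1, -1.7]
gripper_width: 0.0331
grasp_force: 51.1
```

```bash
python3 - <<'E'
from h import *
s=st();print(np.round(s['q'],2))
plan(hw(0,64,31)+[0,0,.155],Rdown(HY+np.pi/2))
c=cap('wrist'); save(c,'w3')
W=cloud(c)
m=abs(W[...,2]-(s['ee_pos'][2]-.155+.007))<.005
r=cv2.minAreaRect((W[m][:,:2]*1000).astype(np.float32)); print(m.sum(),r)
E
```

```text
t 16.6 pos [0.4131 0.2775 0.3618] rot [-0.849  3.023  0.   ] F [ 0.6 -0.1 -1.7] w 0.0331 g 51.07225835323334
[ 0.59  0.26 -0.09  1.23 -0.    0.04]
shift(before turn) [0.015 0.012 2.393]  shift(after turn) [0.012 0.012 2.393]  turn [-0.     0.001 -0.   ]
8079 ((410.31689453125, 274.37176513671875), (95.50650024414062, 57.7474479675293), 14.311985969543457)
```

View pics/w3.png

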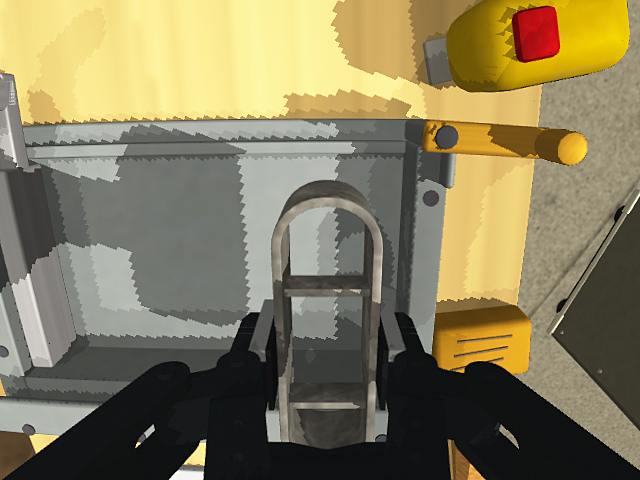

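```bash
cat >> h.py <<'E'
def held(c=None):
    s=arm.get_state()
    if c is None: c=cap('wrist')
    W=cloud(c); H=(W-HO)@RH*1000; zt=(s['ee_pos'][2]-.155-HO[2])*1000+7
    m=(abs(H[...,2]-zt)<4); m[300:]=False; h=H[m]
    print('held die top n',len(h),'x front',np.percentile(h[:,0],[.5,2]).round(1)); f=h[(h[:,0]>-35)]
    g=wh(np.array(s['ee_pos']))
    for a,b in((-35,-28),(-28,-20)):
        k=h[(h[:,0]>a)&(h[:,0]<b)]
        if len(k): print('  y range at x',a,np.percentile(k[:,1],[1,99]).round(1),'tool y',g[1].round(1))
E
python3 - <<'E'
from h import *
held()
E
```

```text
held die top n 2905 x front [-52.3 -52. ]
  y range at x -35 [46.2 80. ] tool y 63.7
  y range at x -28 [46.1 80. ] tool y 63.7
```

{"api": "apply_moves", "payload": {
  "targets": "0 -0.16 0 0 0 0;0 0 0.6 0 0 0;0 0 0.6 0 0 0;0 0 0.5 0 0 0;0 0 0.35 0 0 0;0 0 0.28 0 0 0;0 0 0 0 0 0;0 0 0 0 0 0;0 0 0 0 0 0;0 0 0 0 0 0"
}}

```text
time_s: 17.7
ee_pos: [0.4153, 0.2742, 0.3037]
tool_rot: [-0.85, 3.023, 0.001]
contact_force: [-0.1, 0.4, -2.1]
gripper_width: 0.033
grasp_force: 51.1
```

{"api": "apply_moves", "payload": {
  "targets": "0 0 0 0 0 0;0 0 0 0 0 0;0 0 0 0 0 0;0 0 0 0 0 0;0 0 -0.6 0 0 0;0 0 -0.8 0 0 0;0 0 -0.8 0 0 0;0 0 -0.8 0 0 0;0 0 0 0 0 0;0 0 0 0 0 0",
  "fingers": 0.56
}}

```text
time_s: 18.7
ee_pos: [0.4152, 0.2741, 0.3785]
tool_rot: [-0.85, 3.022, 0.001]
contact_force: [-0.3, 0.4, -0.9]
gripper_width: 0.0475
grasp_force: 0.0
```

```bash
python3 - <<'E'
from h import *
st(); c=cap('wrist'); W=cloud(c); H=(W-HO)@RH*1000
m=(abs(H[...,2]-38)<4)&(abs(H[...,0])<53)&(H[...,1]>30)&(H[...,1]<90)
print('die1',m.sum(),np.percentile(H[m],[1,99],axis=0).round(1))
plan([.5624-.010,-.0905-.006,.38],Rdown(np.radians(119.9)))
E
```

```text
t 18.7 pos [0.4152 0.2741 0.3785] rot [-8.500e-01  3.022e+00  1.000e-03] F [-0.3  0.4 -0.9] w 0.0475 g 0.0
die1 3274 [[-51.6  42.   34.1]
 [ 51.5  75.8  39.4]]
shift(before turn) [  3.034 -15.512  -0.088]  shift(after turn) [  2.62  -15.588  -0.088]  turn [-0.     0.     0.027]
```

{"api": "apply_moves", "payload": {
  "targets": "0.19 -0.97 -0.3 0 0 0;0.19 -0.97 -0.3 0 0 0;0.19 -0.97 0 0 0 0;0.19 -0.97 0 0 0 0;0.19 -0.97 0 0 0 0;0.19 -0.97 0 0 0 0;0.19 -0.97 0 0 0 0;0.19 -0.97 0 0 0 0;0.19 -0.97 0 0 0 0;0.19 -0.97 0 0 0 0",
  "fingers": 0.72
}}

```text
time_s: 19.75
ee_pos: [0.5009, 0.0414, 0.3919]
tool_rot: [0.85, -3.023, -0.001]
contact_force: [0.7, -0.2, 0.5]
gripper_width: 0.0613
grasp_force: 0.0
```

{"api": "apply_moves", "payload": {
  "targets": "0.19 -0.97 0 0 0 0;0.19 -0.97 0 0 0 0;0.19 -0.97 0 0 0 0;0.19 -0.97 0 0 0 0;0.19 -0.97 0 0 0 0;0.184 -0.962 0.3 0 0 0;0 0 0 0 0 0.027;0 0 0 0 0 0;0 0 0 0 0 0;0 0 0 0 0 0"
}}

```text
time_s: 20.75
ee_pos: [0.5523, -0.0955, 0.3859]
tool_rot: [-0.812, 3.034, 0.001]
contact_force: [0.4, 1.1, 0.1]
gripper_width: 0.0615
grasp_force: 0.0
```

```bash
python3 - <<'E'
from h import *
st(); c=cap('wrist'); W=cloud(c); dies(c,W)
plan([.5624-.010,-.0905-.006,.294],Rdown(np.radians(119.9)))
E
```

```text
t 20.75 pos [ 0.5523 -0.0955  0.3859] rot [-8.120e-01  3.034e+00  1.000e-03] F [0.4 1.1 0.1] w 0.0615 g 0.0
die p 0.9 [54.3, 178.9, 111.4, 182.0] c [ 627.6 -199.6] size [105.5  35.5] long axis deg 34.6 z 0.1451
die p 0.73 [288.6, 173.8, 70.9, 187.1] c [563.1 -90.5] size [105.5  34.2] long axis deg 29.9 z 0.1456
shift(before turn) [ 0.026 -0.031  3.688]  shift(after turn) [ 0.02  -0.032  3.689]  turn [-0.     0.002  0.001]
```

{"api": "apply_moves", "payload": {
  "targets": "0.02 -0.03 0.7 0 0 0;0 0 0.7 0 0 0;0 0 0.7 0 0 0;0 0 0.7 0 0 0;0 0 0.5 0 0 0;0 0 0.36 0 0 0;0 0 0 0 0 0;0 0 0 0 0 0;0 0 0 0 0 0;0 0 0 0 0 0"
}}

```text
time_s: 21.85
ee_pos: [0.553, -0.0973, 0.2954]
tool_rot: [-0.809, 3.033, -0.001]
contact_force: [0.3, -0.8, 0.1]
gripper_width: 0.0615
grasp_force: 0.0
```

{"api": "apply_moves", "payload": {
  "targets": "0 0 0 0 0 0;0 0 0 0 0 0;0 0 0 0 0 0;0 0 0 0 0 0;0 0 0 0 0 0;0 0 0 0 0 0;0 0 -0.6 0 0 0;0 0 -0.8 0 0 0;0 0 -1 0 0 0;0 0 -1 0 0 0",
  "fingers": 0.2,
  "force": 50
}}

```text
time_s: 22.85
ee_pos: [0.5521, -0.0973, 0.3787]
tool_rot: [0.809, -3.034, -0.002]
contact_force: [0.8, -0.4, -2.2]
gripper_width: 0.033
grasp_force: 50.7
```

```bash
python3 - <<'E'
from h import *
st()
plan(hw(-11.5,6,100)+[0,0,.155],Rdown(HY+np.pi/2))
E
```

```text
t 22.85 pos [ 0.5521 -0.0973  0.3787] rot [ 8.090e-01 -3.034e+00 -2.000e-03] F [ 0.8 -0.4 -2.2] w 0.033 g 50.70639252662659
shift(before turn) [-2.233 13.451  0.328]  shift(after turn) [-2.591 13.387  0.307]  turn [ 0.002 -0.001 -0.027]
```

{"api": "apply_moves", "payload": {
  "targets": "0 0 0 0 0 -0.027;-0.185 0.956 -0.2 0 0 0;-0.185 0.956 -0.2 0 0 0;-0.185 0.956 0 0 0 0;-0.185 0.956 0 0 0 0;-0.185 0.956 0 0 0 0;-0.185 0.956 0 0 0 0;-0.185 0.956 0 0 0 0;-0.185 0.956 0 0 0 0;-0.185 0.956 0 0 0 0"
}}

```text
time_s: 23.85
ee_pos: [0.475, 0.1087, 0.3873]
tool_rot: [0.851, -3.022, -0.0]
contact_force: [0.5, 0.6, -1.8]
gripper_width: 0.0333
grasp_force: 50.8
```

{"api": "apply_moves", "payload": {
  "targets": "-0.185 0.956 0.1 0 0 0;-0.185 0.956 0.1 0 0 0;-0.185 0.956 0.2 0 0 0;-0.185 0.956 0.3 0 0 0;-0.18 0.95 0.3 0 0 0;0 0 0 0 0 0;0 0 0 0 0 0;0 0 0 0 0 0;0 0 0 0 0 0;0 0 0 0 0 0"
}}

```text
time_s: 24.85
ee_pos: [0.4337, 0.2212, 0.3646]
tool_rot: [-0.848, 3.023, 0.0]
contact_force: [0.1, -0.2, -2.6]
gripper_width: 0.0332
grasp_force: 50.9
```

```bash
python3 - <<'E'
from h import *
st();held()
plan(hw(-11.5,6,32)+[0,0,.155],Rdown(HY+np.pi/2))
E
```

```text
t 24.85 pos [0.4337 0.2212 0.3646] rot [-0.848  3.023  0.   ] F [ 0.1 -0.2 -2.6] w 0.0332 g 50.873292088508606
held die top n 1949 x front [-51.8 -51.6]
  y range at x -35 [-12.7  21.3] tool y 4.9
shift(before turn) [0.006 0.042 2.465]  shift(after turn) [2.000e-03 4.200e-02 2.465e+00]  turn [-0.     0.002 -0.001]
```

{"api": "apply_moves", "payload": {
  "targets": "0 0.04 0.6 0 0 0;0 0 0.6 0 0 0;0 0 0.6 0 0 0;0 0 0.35 0 0 0;0 0 0.27 0 0 0;0 0 0 0 0 0;0 0 0 0 0 0;0 0 0 0 0 0;0 0 0 0 0 0;0 0 0 0 0 0"
}}

```text
time_s: 25.9
ee_pos: [0.4329, 0.2228, 0.3042]
tool_rot: [-0.85, 3.023, 0.0]
contact_force: [-0.5, -0.1, -0.9]
gripper_width: 0.0333
grasp_force: 50.8
```

{"api": "apply_moves", "payload": {
  "targets": "0 0 0 0 0 0;0 0 0 0 0 0;0 0 0 0 0 0;0 0 0 0 0 0;0 0 -0.6 0 0 0;0 0 -0.8 0 0 0;0 0 -0.8 0 0 0;0 0 -0.9 0 0 0;0 0 0 0 0 0;0 0 0 0 0 0",
  "fingers": 0.56
}}

```text
time_s: 26.9
ee_pos: [0.4328, 0.2228, 0.3816]
tool_rot: [-0.85, 3.022, 0.001]
contact_force: [0.2, -0.8, 0.1]
gripper_width: 0.0478
grasp_force: 0.0
```

```bash
python3 - <<'E'
from h import *
st(); c=cap('wrist'); W=cloud(c); H=(W-HO)@RH*1000
for a,b in((33,90),(-25,33)):
    m=(abs(H[...,2]-38)<3)&(abs(H[...,0])<54)&(H[...,1]>a)&(H[...,1]<b)
    print('die',m.sum(),np.percentile(H[m],[1,99],axis=0).round(1))
plan([.628,-.1995,.385],Rdown(np.radians(125)))
E
```

```text
t 26.9 pos [0.4328 0.2228 0.3816] rot [-8.500e-01  3.022e+00  1.000e-03] F [ 0.2 -0.8  0.1] w 0.0478 g 0.0
die 2210 [[-51.8  43.2  35.1]
 [ 39.5  77.2  39.3]]
die 2716 [[-51.1 -11.   35.2]
 [ 51.8  22.9  39.4]]
shift(before turn) [  2.134 -18.486  -0.173]  shift(after turn) [  3.281 -18.317  -0.166]  turn [ 0.     0.001 -0.062]
```

{"api": "apply_moves", "payload": {
  "targets": "0.112 -0.973 -0.3 0 0 0;0.112 -0.973 -0.3 0 0 0;0.112 -0.973 -0.2 0 0 0;0.112 -0.973 0 0 0 0;0.112 -0.973 0 0 0 0;0.112 -0.973 0 0 0 0;0.112 -0.973 0 0 0 0;0.112 -0.973 0 0 0 0;0.112 -0.973 0 0 0 0;0.112 -0.973 0 0 0 0",
  "fingers": 0.66
}}

```text
time_s: 27.95
ee_pos: [0.5357, -0.0004, 0.3997]
tool_rot: [0.85, -3.023, -0.002]
contact_force: [0.3, -0.8, 0.6]
gripper_width: 0.0565
grasp_force: 0.0
```

{"api": "apply_moves", "payload": {
  "targets": "0.112 -0.973 0 0 0 0;0.112 -0.973 0 0 0 0;0.112 -0.973 0 0 0 0;0.112 -0.973 0 0 0 0;0.112 -0.973 0 0 0 0;0.112 -0.973 0 0 0 0;0.112 -0.973 0.2 0 0 0;0.112 -0.973 0.2 0 0 0;0.118 -0.972 0.2 0 0 0;0 0 0 0 0 -0.062"
}}

```text
time_s: 28.95
ee_pos: [0.6285, -0.2022, 0.3825]
tool_rot: [0.941, -2.994, -0.004]
contact_force: [-0.5, 1.1, -0.1]
gripper_width: 0.0561
grasp_force: 0.0
```

```bash
python3 - <<'E'
from h import *
st(); c=cap('wrist'); W=cloud(c); dies(c,W)
plan([.628,-.1995,.2945],Rdown(np.radians(124.8)))
E
```

```text
t 28.95 pos [ 0.6285 -0.2022  0.3825] rot [ 0.941 -2.994 -0.004] F [-0.5  1.1 -0.1] w 0.0561 g 0.0
die p 0.83 [298.9, 159.4, 68.0, 188.9] c [ 628.1 -199.6] size [105.4  34.1] long axis deg 35.2 z 0.1457
shift(before turn) [-0.019  0.014  3.569]  shift(after turn) [-0.015  0.026  3.569]  turn [ 0.003 -0.001  0.002]
```

{"api": "apply_moves", "payload": {
  "targets": "-0.02 0.02 0.7 0 0 0;0 0 0.7 0 0 0;0 0 0.7 0 0 0;0 0 0.7 0 0 0;0 0 0.45 0 0 0;0 0 0.28 0 0 0;0 0 0 0 0 0;0 0 0 0 0 0;0 0 0 0 0 0;0 0 0 0 0 0"
}}

```text
time_s: 30.05
ee_pos: [0.6287, -0.1989, 0.2992]
tool_rot: [-0.943, 2.994, -0.001]
contact_force: [-1.4, 0.9, -0.2]
gripper_width: 0.0566
grasp_force: 0.0
```

{"api": "apply_moves", "payload": {
  "targets": "0 0 0 0 0 0;0 0 0 0 0 0;0 0 0 0 0 0;0 0 0 0 0 0;0 0 0 0 0 0;0 0 0 0 0 0;0 0 -0.6 0 0 0;0 0 -0.8 0 0 0;0 0 -1 0 0 0;0 0 -1 0 0 0",
  "fingers": 0.2,
  "force": 50
}}

```text
time_s: 31.05
ee_pos: [0.628, -0.1988, 0.3819]
tool_rot: [0.943, -2.994, -0.004]
contact_force: [0.5, -0.3, -1.2]
gripper_width: 0.0332
grasp_force: 50.9
```

```bash
python3 - <<'E'
from h import *
st()
plan(hw(0,-48,100)+[0,0,.155],Rdown(HY+np.pi/2))
E
```

```text
t 31.05 pos [ 0.628  -0.1988  0.3819] rot [ 0.943 -2.994 -0.004] F [ 0.5 -0.3 -1.2] w 0.0332 g 50.9398627281189
shift(before turn) [-3.586 16.08   0.479]  shift(after turn) [-2.577 16.273  0.436]  turn [ 0.003 -0.001  0.062]
```

{"api": "apply_moves", "payload": {
  "targets": "0 0 0 0 0 0.062;-0.16 0.96 -0.3 0 0 0;-0.16 0.96 -0.3 0 0 0;-0.16 0.96 0 0 0 0;-0.16 0.96 0 0 0 0;-0.16 0.96 0 0 0 0;-0.16 0.96 0 0 0 0;-0.16 0.96 0 0 0 0;-0.16 0.96 0 0 0 0;-0.16 0.96 0 0 0 0"
}}

```text
time_s: 32.05
ee_pos: [0.5456, 0.0051, 0.3968]
tool_rot: [0.85, -3.023, -0.001]
contact_force: [0.2, -0.1, -2.3]
gripper_width: 0.033
grasp_force: 51.0
```

{"api": "apply_moves", "payload": {
  "targets": "-0.15 0.96 0 0 0 0;-0.15 0.96 0 0 0 0;-0.15 0.96 0 0 0 0;-0.14 0.96 0 0 0 0;-0.14 0.96 0 0 0 0;-0.14 0.95 0.2 0 0 0;-0.14 0.95 0.4 0 0 0;-0.14 0.95 0.4 0 0 0;-0.14 0 0.3 0 0 0;0 0 0 0 0 0"
}}

```text
time_s: 33.05
ee_pos: [0.4738, 0.1845, 0.3636]
tool_rot: [0.852, -3.021, 0.001]
contact_force: [-0.6, -0.0, -1.7]
gripper_width: 0.0331
grasp_force: 51.0
```

```bash
python3 - <<'E'
from h import *
s=st();c=cap('wrist')
W=cloud(c); H=(W-HO)@RH*1000; g=wh(s['ee_pos'])
m=(H[...,1]>-75)&(H[...,1]<-25)&(H[...,2]>45)&(H[...,2]<90); m[300:]=False
h=H[m]; h=h[h[:,0]<-15]; print(np.percentile(h[:,2],[50,90,97]).round(1), 'tcp z',g[2].round(1),'front',np.percentile(h[:,0],1).round(1))
zt=np.percentile(h[:,2],90); k=h[(abs(h[:,2]-zt)<3)&(h[:,0]>-35)&(h[:,0]<-20)]; print('y',np.percentile(k[:,1],[1,99]).round(1))
plan(hw(0,-48,32)+[0,0,.155],Rdown(HY+np.pi/2))
E
```

```text
t 33.05 pos [0.4738 0.1845 0.3636] rot [ 8.520e-01 -3.021e+00  1.000e-03] F [-0.6 -0.  -1.7] w 0.0331 g 50.96009373664856
[82.6 88.9 89.8] tcp z 247.6 front -50.5
y [-62.2 -33.8]
shift(before turn) [ 0.144 -0.006  2.46 ]  shift(after turn) [ 0.149 -0.006  2.46 ]  turn [-0.    -0.002  0.001]
```

```bash
python3 - <<'E'
from h import *
s=st();c=cap('wrist'); held(c)
W=cloud(c); H=(W-HO)@RH*1000
m=(H[...,1]>-70)&(H[...,1]<-28)&(H[...,2]>75)&(H[...,2]<115)&(H[...,0]<-20); m[300:]=False
print(np.percentile(H[m][:,2],[50,70,90,97]).round(1))
E
```

```text
t 33.1 pos [0.4741 0.1841 0.3645] rot [ 8.510e-01 -3.023e+00  1.000e-03] F [-0.5 -0.3 -1.5] w 0.033 g 50.961055755615234
held die top n 14 x front [-49.6 -49.5]
  y range at x -35 [-62.9 -62.9] tool y -48.2
  y range at x -28 [-32.6 -32.6] tool y -48.2
[95.2 95.7 96.3 96.7]
```

{"api": "apply_moves", "payload": {
  "targets": "0.12 0 0.6 0 0 0;0 0 0.6 0 0 0;0 0 0.5 0 0 0;0 0 0.35 0 0 0;0 0 0.26 0 0 0;0 0 0 0 0 0;0 0 0 0 0 0;0 0 0 0 0 0;0 0 0 0 0 0;0 0 0 0 0 0"
}}

```text
time_s: 34.15
ee_pos: [0.4718, 0.1829, 0.3083]
tool_rot: [-0.85, 3.022, 0.0]
contact_force: [-1.1, 0.4, -1.2]
gripper_width: 0.0329
grasp_force: 51.1
```

{"api": "apply_moves", "payload": {
  "targets": "0 0 0 0 0 0;0 0 0 0 0 0;0 0 0 0 0 0;0 0 0 0 0 0;0 0 -0.6 0 0 0;0 0 -0.8 0 0 0;0 0 -0.8 0 0 0;0 0 -0.9 0 0 0;0 0 0 0 0 0;0 0 0 0 0 0",
  "fingers": 0.54
}}

```text
time_s: 35.15
ee_pos: [0.4718, 0.1826, 0.3857]
tool_rot: [-0.85, 3.022, -0.0]
contact_force: [0.1, 0.0, -0.4]
gripper_width: 0.0466
grasp_force: 0.0
```

```bash
python3 - <<'E'
from h import *
s=st(); print(np.round(s['q'],2)); c=cap('wrist'); save(c,'w4'); W=cloud(c); H=(W-HO)@RH*1000
for a,b in((33,90),(-21,33),(-75,-21),(-110,-77)):
    m=(abs(H[...,2]-37)<3)&(abs(H[...,0])<54)&(H[...,1]>a)&(H[...,1]<b)
    print('die',m.sum(),np.percentile(H[m],[1,99],axis=0).round(1))
plan(hw(-88,-89,51)+[0,0,.155],Rdown(HY+np.pi/2))
plan(hw(-88,-89,51)+[0,0,.155],RHd)
E
```

```text
t 35.15 pos [0.4718 0.1826 0.3857] rot [-0.85   3.022 -0.   ] F [ 0.1  0.  -0.4] w 0.0466 g 0.0
[ 0.37  0.26 -0.02  1.29 -0.   -0.18]
die 3734 [[-51.4  42.6  34.1]
 [ 51.2  76.9  39.2]]
die 2866 [[-51.3 -11.2  34. ]
 [ 47.1  22.9  39.3]]
die 3115 [[-51.8 -65.4  34.1]
 [ 51.4 -31.6  39.4]]
die 3928 [[ -52.4 -107.4   34.2]
 [  28.2  -85.    39.9]]
shift(before turn) [ 3.55  -1.646  2.514]  shift(after turn) [ 3.548 -1.648  2.515]  turn [-0.  0.  0.]
shift(before turn) [ 3.55  -1.646  2.514]  shift(after turn) [-3.548  1.648  2.515]  turn [-1.000e-03 -0.000e+00 -3.141e+00]
```

View pics/w4.png

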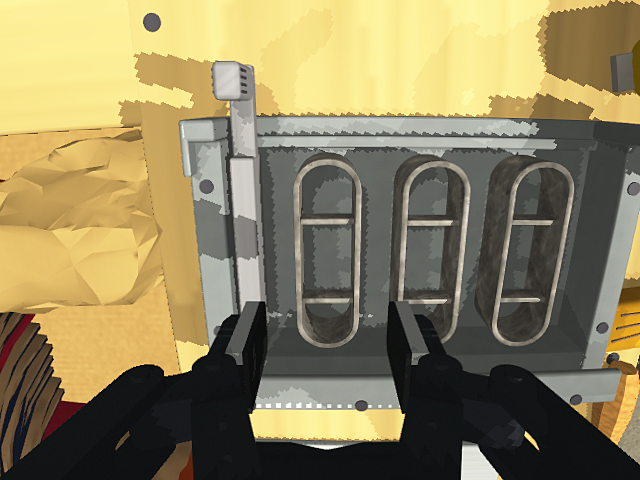

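{"api": "apply_moves", "payload": {
  "targets": "0.8 -0.4 0 0 0 0;0.9 -0.4 0 0 0 0;0.9 -0.4 0 0 0 0;0.95 -0.45 0 0 0 0;0 0 0.6 0 0 0;0 0 0.6 0 0 0;0 0 0.6 0 0 0;0 0 0.4 0 0 0;0 0 0.3 0 0 0;0 0 0 0 0 0",
  "fingers": 0.5
}}

```text
time_s: 36.2
ee_pos: [0.417, 0.1012, 0.3215]
tool_rot: [0.85, -3.022, -0.0]
contact_force: [0.1, 0.5, 0.4]
gripper_width: 0.0424
grasp_force: 0.0
```

{"api": "apply_moves", "payload": {
  "targets": "0 0 0 0 0 0;0 0 0 0 0 0;0 0 0 0 0 0;0 0 0 0 0 0;0 0 0 0 0 0;0 0 0 0 0 0;0 0 0 0 0 0;0 0 0 0 0 0;0 0 0 0 0 0;0 0 0 0 0 0",
  "fingers": 0,
  "force": 40
}}

```text
time_s: 37.2
ee_pos: [0.4178, 0.1013, 0.3235]
tool_rot: [-0.85, 3.022, 0.0]
contact_force: [0.3, -0.0, 6.3]
gripper_width: 0.0112
grasp_force: 41.9
```

```bash
python3 - <<'E'
from h import *
st(); gp()
E
```

```text
t 37.2 pos [0.4178 0.1013 0.3235] rot [-0.85   3.022  0.   ] F [ 0.3 -0.   6.3] w 0.0112 g 41.93182826042175
grasp pt in holder [-87.  -89.3  52.5]
```

{"api": "apply_moves", "payload": {
  "targets": "0 0.3 0 0 0 0;0 0.3 0 0 0 0;0 0.3 0 0 0 0;0 0.3 0 0 0 0;0 0.3 0 0 0 0;0 0.3 0 0 0 0;0 0.3 0 0 0 0;0 0.3 0 0 0 0;0 0.3 0 0 0 0;0 0.2 0 0 0 0"
}}

```text
time_s: 38.2
ee_pos: [0.3803, 0.1627, 0.3235]
tool_rot: [-0.848, 3.021, -0.006]
contact_force: [2.4, -5.4, 3.9]
gripper_width: 0.011
grasp_force: 42.0
```

{"api": "apply_moves", "payload": {
  "targets": "0 0.06 0 0 0 0;0 0.06 0 0 0 0;0 0.06 0 0 0 0;0 0.06 0 0 0 0;0 0.06 0 0 0 0;0 0.04 0 0 0 0;0 0.04 0 0 0 0;0 0.04 0 0 0 0;0 0 0 0 0 0;0 0 0 0 0 0"
}}

```text
time_s: 39.2
ee_pos: [0.375, 0.1714, 0.3235]
tool_rot: [-0.848, 3.021, -0.005]
contact_force: [2.0, -5.5, 5.5]
gripper_width: 0.0112
grasp_force: 42.1
```

```bash
python3 - <<'E'
from h import *
s=st(); gp(); print('F holder',(RH.T@s['contact_force']).round(1))
E
```

```text
t 39.2 pos [0.375  0.1714 0.3235] rot [-0.848  3.021 -0.005] F [ 2.  -5.5  5.5] w 0.0112 g 42.06278085708618
grasp pt in holder [-87.1  -7.8  52.5]
F holder [-1.2 -5.7  5.5]
```

Position −7.8 (expected contact near −7). Push on in small steps.

{"api": "apply_moves", "payload": {
  "targets": "0 0.03 0 0 0 0;0 0.03 0 0 0 0;0 0.03 0 0 0 0;0 0.03 0 0 0 0;0 0 0 0 0 0;0 0 0 0 0 0;0 0 0 0 0 0;0 0 0 0 0 0;0 0 0 0 0 0;0 0 0 0 0 0"
}}

```text
time_s: 40.2
ee_pos: [0.374, 0.173, 0.3235]
tool_rot: [-0.846, 3.021, -0.012]
contact_force: [5.5, -11.1, 5.1]
gripper_width: 0.0109
grasp_force: 42.0
```

```bash
python3 - <<'E'
from h import *
s=st(); gp(); print('F holder',(RH.T@s['contact_force']).round(1))
c=cap('scene'); save(c,'s5',(240,230,120,90))
for n in ('scene','side'):
    c=cap(n); W=cloud(c); H=(W-HO)@RH*1000
    for d in finder.silhouettes('cover',n)[:2]:
        w=W[d['pixels']]; w=w[abs(w[:,2]-.122)<.004]
        if len(w)>50: r=cv2.minAreaRect((w[:,:2]*1000).astype(np.float32)); print('cover',d['p'],np.round(r[0],1),np.round(r[1],1),r[2])
E
```

```text
t 40.2 pos [0.374  0.173  0.3235] rot [-0.846  3.021 -0.012] F [  5.5 -11.1   5.1] w 0.0109 g 42.04973638057709
grasp pt in holder [-87.1  -6.5  52.5]
F holder [ -1.1 -12.4   5.1]
cover 0.9 [644.1 317.9] [130.8 217.4] 29.721385955810547
cover 0.82 [645.8 316.7] [135.5 220.9] 29.412139892578125
```

View pics/s5.png

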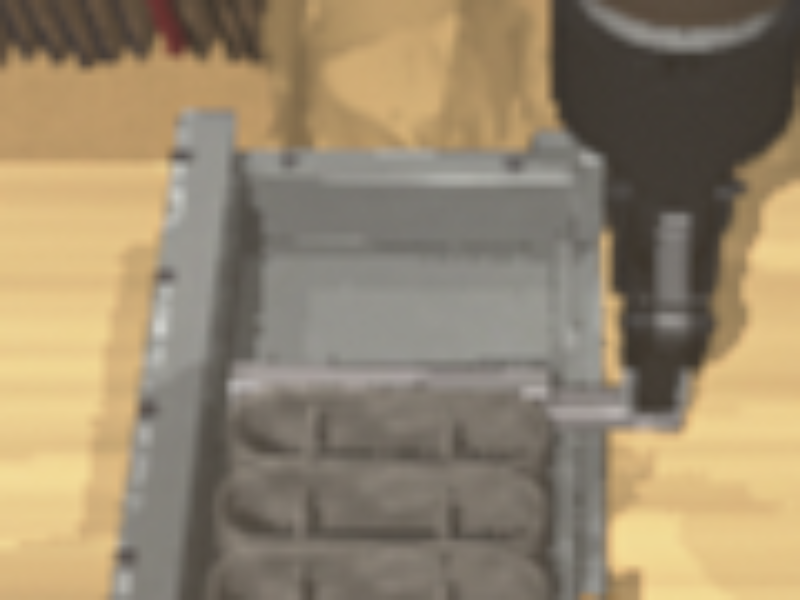

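{"api": "apply_moves", "payload": {
  "targets": "0 0 0 0 0 0;0 0 0 0 0 0;0 0 0 0 0 0;0 0 0 0 0 0;0 0 -0.7 0 0 0;0 0 -0.8 0 0 0;0 0 -0.8 0 0 0;0 0 -0.8 0 0 0;0 0 -0.5 0 0 0;0 0 0 0 0 0",
  "fingers": 0.5
}}

```text
time_s: 41.45
ee_pos: [0.373, 0.175, 0.4145]
tool_rot: [-0.85, 3.019, 0.002]
contact_force: [0.6, -0.1, 0.5]
gripper_width: 0.0429
grasp_force: 0.0
```

```bash
python3 - <<'E'
from h import *
st(); c=cap('wrist'); W=cloud(c); H=(W-HO)@RH*1000
m=(abs(H[...,2]-37)<3)&(abs(H[...,0])<54)&(abs(H[...,1])<100)
h=H[m]; print('y hist', [(int(a),int(((h[:,1]>=a)&(h[:,1]<a+4)).sum())) for a in range(-20,104,4)])
plan([.60,.29,.42],Rdown(np.radians(29.6)))
E
```

```text
t 41.45 pos [0.373  0.175  0.4145] rot [-8.500e-01  3.019e+00  2.000e-03] F [ 0.6 -0.1  0.5] w 0.0429 g 0.0
y hist [(-20, 0), (-16, 296), (-12, 819), (-8, 882), (-4, 703), (0, 344), (4, 122), (8, 107), (12, 109), (16, 113), (20, 108), (24, 126), (28, 509), (32, 320), (36, 53), (40, 54), (44, 72), (48, 45), (52, 44), (56, 45), (60, 94), (64, 187), (68, 173), (72, 72), (76, 57), (80, 60), (84, 50), (88, 52), (92, 51), (96, 410), (100, 0)]
shift(before turn) [-10.16   -0.815  -0.239]  shift(after turn) [-0.487 10.181 -0.268]  turn [0.002 0.002 1.603]
```

{"api": "apply_moves", "payload": {
  "targets": "-1 -0.08 -0.02 0 0 0;-1 -0.08 -0.02 0 0 0;-1 -0.08 -0.02 0 0 0;-1 -0.08 -0.02 0 0 0;-1 -0.08 -0.02 0 0 0;-1 -0.08 -0.02 0 0 0;-1 -0.08 -0.02 0 0 0;-1 -0.08 -0.02 0 0 0;-1 -0.08 -0.02 0 0 0;-1 -0.08 -0.02 0 0 0"
}}

```text
time_s: 42.5
ee_pos: [0.597, 0.2884, 0.4161]
tool_rot: [0.851, -3.022, 0.0]
contact_force: [-0.2, 0.1, -0.8]
gripper_width: 0.0426
grasp_force: 0.0
```

{"api": "apply_moves", "payload": {
  "targets": "0 0 0 0 0 0.15;0 0 0 0 0 0.15;0 0 0 0 0 0.15;0 0 0 0 0 0.15;0 0 0 0 0 0.15;0 0 0 0 0 0.15;0 0 0 0 0 0.15;0 0 0 0 0 0.15;0 0 0 0 0 0.15;0 0 0 0 0 0.15",
  "fingers": 0.6
}}

```text
time_s: 43.5
ee_pos: [0.5962, 0.288, 0.4161]
tool_rot: [-1.447, -2.787, 0.002]
contact_force: [-0.3, -0.2, 0.1]
gripper_width: 0.0514
grasp_force: 0.0
```

```bash
cat >> h.py <<'E'
def cover(c,name='wrist'):
    W=cloud(c)
    for d in finder.silhouettes('cover',name)[:3]:
        k=cv2.dilate(d['pixels'].astype(np.uint8),np.ones((9,9)))>0; w=W[k]
        t=w[abs(w[:,2]-.122)<.003]; hb=w[(w[:,2]>.1505)&(w[:,2]<.158)]
        print('p',round(d['p'],2),d['extent'])
        for nm,q in(('plate',t),('bar',hb)):
            if len(q)>40:
                r=cv2.minAreaRect((q[:,:2]*1000).astype(np.float32)); print(nm,len(q),np.round(r[0],1),np.round(r[1],1),round(r[2],1),'z',np.median(q[:,2]).round(4))
E
python3 - <<'E'
from h import *
s=st(); c=cap('wrist'); save(c,'w5'); cover(c); print(np.round(s['q'],2))
E
```

```text
t 43.5 pos [0.5962 0.288  0.4161] rot [-1.447e+00 -2.787e+00  2.000e-03] F [-0.3 -0.2  0.1] w 0.0514 g 0.0
p 0.6 [303.6, 61.7, 236.7, 309.4]
plate 50382 [649.1 319.1] [133. 214.] 29.9 z 0.1221
bar 2892 [626.  306.1] [12.3 91.1] 29.9 z 0.1537
[0.45 0.58 0.55 1.54 0.   1.41]
```

View pics/w5.png

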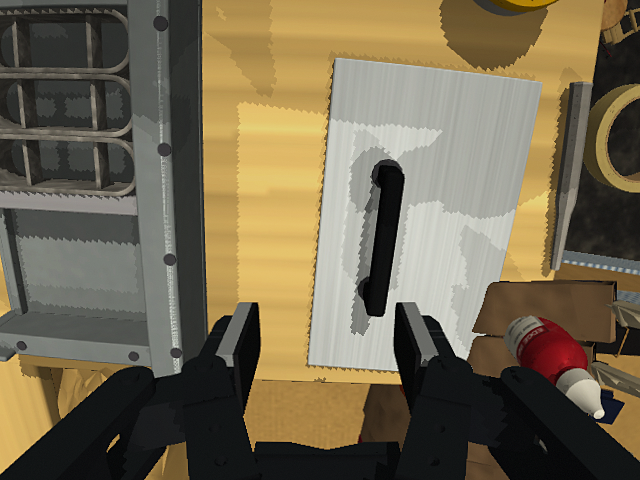

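```bash
python3 - <<'E'
from h import *
plan([.626,.3061,.3025],Rdown(np.radians(29.9)))
E
```

```text
shift(before turn) [-0.105  1.397  4.548]  shift(after turn) [0.033 1.393 4.551]  turn [-0.002 -0.     0.098]
```

{"api": "apply_moves", "payload": {
  "targets": "-0.1 0.7 0 0 0 0;0 0.7 0 0 0 0;0 0 0.6 0 0 0.098;0 0 0.8 0 0 0;0 0 0.8 0 0 0;0 0 0.8 0 0 0;0 0 0.5 0 0 0;0 0 0.2 0 0 0;0 0 0 0 0 0;0 0 0 0 0 0"
}}

```text
time_s: 44.6
ee_pos: [0.6267, 0.3063, 0.3267]
tool_rot: [1.572, 2.718, 0.004]
contact_force: [0.7, 0.1, -0.1]
gripper_width: 0.051
grasp_force: 0.0
```

```bash
python3 - <<'E'
from h import *
st(); c=cap('wrist'); cover(c)
plan([.626,.3061,.3025],Rdown(np.radians(29.9)))
E
```

```text
t 44.6 pos [0.6267 0.3063 0.3267] rot [1.572 2.718 0.004] F [ 0.7  0.1 -0.1] w 0.051 g 0.0
p 0.95 [220.3, 32.4, 328.1, 415.5]
plate 98076 [647.4 321.6] [132.6 207.8] 30.0 z 0.122
bar 6434 [627.3 305.8] [52.5 84.5] 2.5 z 0.1537
p 0.38 [0.0, 0.0, 116.0, 473.0]
plate 3436 [516.  259.8] [  3.5 218.8] 31.2 z 0.1222
bar 3164 [527.2 230. ] [ 33.9 156.1] 14.0 z 0.1542
shift(before turn) [ 0.005 -0.034  0.988]  shift(after turn) [ 0.005 -0.031  0.988]  turn [ 0.004  0.    -0.   ]
```

{"api": "apply_moves", "payload": {
  "targets": "0 -0.03 0.4 0 0 0;0 0 0.3 0 0 0;0 0 0.27 0 0 0;0 0 0 0 0 0;0 0 0 0 0 0;0 0 0 0 0 0;0 0 0 0 0 0;0 0 0 0 0 0;0 0 0 0 0 0;0 0 0 0 0 0"
}}

```text
time_s: 45.7
ee_pos: [0.6258, 0.3059, 0.3016]
tool_rot: [1.574, 2.718, 0.002]
contact_force: [0.3, 0.1, 0.1]
gripper_width: 0.051
grasp_force: 0.0
```

{"api": "apply_moves", "payload": {
  "targets": "0 0 0 0 0 0;0 0 0 0 0 0;0 0 0 0 0 0;0 0 0 0 0 0;0 0 0 0 0 0;0 0 0 0 0 0;0 0 0 0 0 0;0 0 0 0 0 0;0 0 -0.3 0 0 0;0 0 -0.4 0 0 0",
  "fingers": 0,
  "force": 80
}}

```text
time_s: 46.7
ee_pos: [0.6254, 0.3057, 0.3176]
tool_rot: [-1.573, -2.718, 0.003]
contact_force: [-0.5, -0.8, -2.7]
gripper_width: 0.0107
grasp_force: 77.9
```

```bash
python3 - <<'E'
from h import *
s=st(); print(np.round(s['q'],2))
c=cap('wrist'); W=cloud(c)
for d in finder.silhouettes('cover','wrist')[:1]:
    w=W[d['pixels']]; w=w[(w[:,2]<s['ee_pos'][2]-.155-.015)&(w[:,2]>.1)]
    A=np.c_[w[:,:2],np.ones(len(w))]
    for _ in range(3):
        k,*_r=np.linalg.lstsq(A,w[:,2],rcond=None); g=abs(A@k-w[:,2])<.003; A,w=A[g],w[g]
    print('plane',k.round(4),len(w)); r=cv2.minAreaRect((w[:,:2]*1000).astype(np.float32)); print(r)
E
```

```text
t 46.7 pos [0.6254 0.3057 0.3176] rot [-1.573 -2.718  0.003] F [-0.5 -0.8 -2.7] w 0.0107 g 77.90685296058655
[0.45 0.69 0.48 1.36 0.   1.5 ]
plane [-0.006  -0.0043  0.143 ] 107919
((643.5294189453125, 324.74029541015625), (130.95498657226562, 198.69461059570312), 29.77730369567871)
```

```bash
cat >> h.py <<'E'
def RT(th): return RH@Ro.from_rotvec([0,th,0]).as_matrix()@RH.T@Rdown(HY)
def ctcp(hx,hz,th,y=0,gz=31):
    c,s=np.cos(th),np.sin(th); G=hw(hx-90*c+gz*s,y,hz+90*s+gz*c); return G-RT(th)[:,2]*.155
E
python3 - <<'E'
from h import *
s=st(); print('cur G',end=' '); gp()
p=ctcp(45,95,0); print(p); plan(p,RT(0))
E
```

```text
t 46.8 pos [0.6262 0.3061 0.3206] rot [1.573 2.717 0.005] F [-0.2 -0.5 -2.8] w 0.0106 g 78.1215512752533
cur G grasp pt in holder [197.7 -23.   49.6]
[0.40759021 0.19955457 0.397     ]
shift(before turn) [ 0.658 -9.695 -3.094]  shift(after turn) [ 0.919 -9.686 -3.056]  turn [ 0.004  0.    -0.027]
```

{"api": "apply_moves", "payload": {
  "targets": "0 -0.2 -0.8 0 0 0;0 -0.4 -0.8 0 0 0;0 -0.4 -0.8 0 0 0;0.05 -0.6 -0.7 0 0 0;0.1 -0.8 0 0 0 0;0.1 -0.8 0 0 0 0;0.1 -0.9 0 0 0 0;0.1 -0.9 0 0 0 0;0.1 -0.9 0 0 0 0;0.1 -0.9 0 0 0 0"
}}

```text
time_s: 47.8
ee_pos: [0.4689, 0.2346, 0.3975]
tool_rot: [1.573, 2.717, 0.004]
contact_force: [-0.1, 0.5, -2.9]
gripper_width: 0.0104
grasp_force: 78.3
```

{"api": "apply_moves", "payload": {
  "targets": "0 -0.9 0 0 0 0;0 -0.9 0 0 0 0;0 -0.8 0 0 0 0;0 -0.3 0 0.004 0 -0.027;0 0 0 0 0 0;0 0 0 0 0 0;0 0 0 0.045 0 0;0 0 0 0.045 0 0;0 0 0 0.045 0 0;0 0 0 0.045 0 0"
}}

```text
time_s: 48.8
ee_pos: [0.4085, 0.1998, 0.3962]
tool_rot: [-1.489, -2.653, 0.244]
contact_force: [0.4, 0.9, -2.9]
gripper_width: 0.0111
grasp_force: 78.5
```

```bash
cat >> h.py <<'E'
def held_cover(c=None):
    """plane & extents of held cover in holder mm"""
    s=arm.get_state()
    c=c or cap('wrist'); W=cloud(c); H=(W-HO)@RH*1000
    R=RH.T@Ro.from_rotvec(s['tool_rot']).as_matrix(); t=wh(s['ee_pos'])
    P=(H-t)@R   # tool coords: x=cover y, y=cover x, z down
    m=(abs(P[...,2]-180)<6)&(abs(P[...,0])<125)&(P[...,1]>-60)&(P[...,1]<110); p=P[m]
    A=np.c_[p[:,:2],np.ones(len(p))]
    for _ in range(3):
        k=np.linalg.lstsq(A,p[:,2],rcond=None)[0]; g=abs(A@k-p[:,2])<1.5; A,p=A[g],p[g]
    print('n',len(p),'plane(tool) slope',k[:2].round(4),'z0',k[2].round(1),'x ext',np.percentile(p[:,0],[.3,99.7]).round(1),'y ext',np.percentile(p[:,1],[.3,99.7]).round(1))
    r=cv2.minAreaRect(p[:,:2].astype(np.float32)); print(np.round(r[0],1),np.round(r[1],1),round(r[2],1))
E
python3 - <<'E'
from h import *
s=st(); held_cover(); gp()
plan(ctcp(50,60,.18),RT(.18))
E
```

```text
t 48.8 pos [0.4085 0.1998 0.3962] rot [-1.489 -2.653  0.244] F [ 0.4  0.9 -2.9] w 0.0111 g 78.47843527793884
n 105718 plane(tool) slope [0.0008 0.004 ] z0 179.4 x ext [-64.2 106.1] y ext [-38.6  89.8]
[ 6.7 25.8] [130.3 200.1] 90.0
grasp pt in holder [-72.7  -0.3 127.4]
shift(before turn) [0.009 1.677 0.523]  shift(after turn) [0.01  1.674 0.533]  turn [-0.006  0.     0.   ]
```

{"api": "apply_moves", "payload": {
  "targets": "0 0.4 0.12 0 0 0;0 0.4 0.13 0 0 0;0 0.4 0.13 0 0 0;0 0.4 0.13 0 0 0;0 0 0 0 0 0;0 0.04 0.22 0 0 0;0 0.04 0.22 0 0 0;0 0 0 0 0 0;0 0 0 0 0 0;0 0 0 0 0 0"
}}

```text
time_s: 49.85
ee_pos: [0.4388, 0.2184, 0.3655]
tool_rot: [-1.489, -2.654, 0.243]
contact_force: [0.3, 0.3, -3.3]
gripper_width: 0.0105
grasp_force: 78.4
```

```bash
cat >> h.py <<'E'
def hook():
    s=arm.get_state(); R=Ro.from_rotvec(s['tool_rot']).as_matrix(); h=np.array(s['ee_pos'])+R@[0,.0905,.1858]
    f=np.array(s['ee_pos'])+R@[0,-.0395,.1856]; T=RH.T@R; th=np.arcsin(-T[2,1])
    print('hook bottom',wh(h).round(1),'front bottom',wh(f).round(1),'tilt',th.round(4),'F holder',(RH.T@s['contact_force']).round(1))
E
python3 - <<'E'
from h import *
st(); hook(); plan(ctcp(49,43.5,.18),RT(.18)); plan(ctcp(69,43.5,.18),RT(.18))
c=cap('scene'); save(c,'s6',(220,220,160,120))
c=cap('wrist'); W=cloud(c); H=(W-HO)@RH*1000
# lip check
m=(H[...,2]>54)&(H[...,2]<62)&(H[...,0]>50)&(H[...,0]<95)&(abs(H[...,1])<100); print('lip pts',m.sum(), np.percentile(H[m],[1,50,99],axis=0).round(1) if m.sum()>20 else '')
E
```

```text
t 49.85 pos [0.4388 0.2184 0.3655] rot [-1.489 -2.654  0.243] F [ 0.3  0.3 -3.3] w 0.0105 g 78.43690752983093
hook bottom [46.7 -0.2 50.4] front bottom [-81.1  -0.2  74.1] tilt 0.1822 F holder [ 0.4  0.1 -3.3]
shift(before turn) [0.007 0.142 0.254]  shift(after turn) [0.007 0.142 0.255]  turn [-0.002  0.     0.   ]
shift(before turn) [0.007 0.929 0.109]  shift(after turn) [0.007 0.929 0.112]  turn [-0.002  0.     0.   ]
lip pts 17885 [[ 58.  -58.9  55.3]
 [ 66.   23.3  58. ]
 [ 78.4  97.8  59.6]]
```

View pics/s6.png

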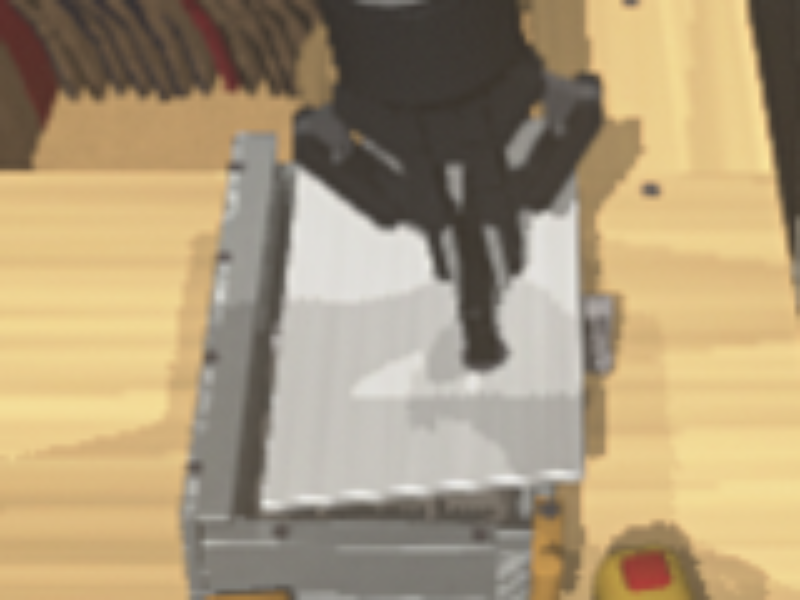

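{"api": "apply_moves", "payload": {
  "targets": "0 0.05 0.14 0 0 0;0 0.05 0.14 0 0 0;0 0 0 0 0 0;0 0 0 0 0 0;0 0 0 0 0 0;0 0 0 0 0 0;0 0 0 0 0 0;0 0 0 0 0 0;0 0 0 0 0 0;0 0 0 0 0 0"
}}

```text
time_s: 50.95
ee_pos: [0.4399, 0.219, 0.3579]
tool_rot: [-1.489, -2.654, 0.243]
contact_force: [-0.2, -0.1, -3.9]
gripper_width: 0.0103
grasp_force: 78.5
```

```bash
python3 - <<'E'
from h import *
st(); hook()
E
```

```text
t 50.95 pos [0.4399 0.219  0.3579] rot [-1.489 -2.654  0.243] F [-0.2 -0.1 -3.9] w 0.0103 g 78.53261232376099
hook bottom [47.9 -0.2 42.8] front bottom [-79.9  -0.2  66.6] tilt 0.1827 F holder [-0.2 -0.  -3.9]
```

{"api": "apply_moves", "payload": {
  "targets": "0 0.1 -0.018 0 0 0;0 0.1 -0.018 0 0 0;0 0.1 -0.018 0 0 0;0 0.1 -0.018 0 0 0;0 0.1 -0.018 0 0 0;0 0.1 -0.018 0 0 0;0 0.1 -0.018 0 0 0;0 0.09 -0.016 0 0 0;0 0 0 0 0 0;0 0 0 0 0 0"
}}

```text
time_s: 51.95
ee_pos: [0.457, 0.2295, 0.3577]
tool_rot: [-1.489, -2.653, 0.244]
contact_force: [0.3, 0.8, -3.2]
gripper_width: 0.0107
grasp_force: 78.5
```

```bash
python3 - <<'E'
from h import *
st(); hook()
E
```

```text
t 51.95 pos [0.457  0.2295 0.3577] rot [-1.489 -2.653  0.244] F [ 0.3  0.8 -3.2] w 0.0107 g 78.54308009147644
hook bottom [67.9 -0.2 42.5] front bottom [-59.9  -0.2  66.4] tilt 0.183 F holder [ 0.7  0.5 -3.2]
```

{"api": "apply_moves", "payload": {
  "targets": "0 0.04 -0.007 0 0 0;0 0.04 -0.007 0 0 0;0 0 0.03 0 0 0;0 -0.223 0.109 -0.03 0 0;0 -0.223 0.109 -0.03 0 0;0 -0.223 0.109 -0.03 0 0;0 -0.223 0.109 -0.03 0 0;0 0 0 0 0 0;0 0 0 0 0 0;0 0 0 0 0 0"
}}

```text
time_s: 52.95
ee_pos: [0.4388, 0.2184, 0.3494]
tool_rot: [-1.522, -2.712, 0.085]
contact_force: [-0.9, -0.1, -3.3]
gripper_width: 0.0104
grasp_force: 78.6
```

```bash
python3 - <<'E'
from h import *
st(); hook()
E
```

```text
t 52.95 pos [0.4388 0.2184 0.3494] rot [-1.522 -2.712  0.085] F [-0.9 -0.1 -3.3] w 0.0104 g 78.56904029846191
hook bottom [70.  -0.2 42.3] front bottom [-59.7  -0.2  50.7] tilt 0.0629 F holder [-0.8  0.4 -3.3]
```

{"api": "apply_moves", "payload": {
  "targets": "0 -0.223 0.12 -0.03 0 0;0 -0.18 0.1 -0.024 0 0;0 0 0 0 0 0;0 -0.06 0.04 -0.008 0 0;0 0 0.02 0 0 0;0 0 0 0 0 0;0 0 0 0 0 0;0 0 0 0 0 0;0 0 0 0 0 0;0 0 0 0 0 0"
}}

```text
time_s: 53.95
ee_pos: [0.4285, 0.2121, 0.3428]
tool_rot: [-1.537, -2.74, 0.001]
contact_force: [0.4, 0.5, -3.0]
gripper_width: 0.0106
grasp_force: 78.6
```

```bash
python3 - <<'E'
from h import *
st(); hook()
E
```

```text
t 53.95 pos [0.4285 0.2121 0.3428] rot [-1.537e+00 -2.740e+00  1.000e-03] F [ 0.4  0.5 -3. ] w 0.0106 g 78.62481951713562
hook bottom [69.8 -0.2 41. ] front bottom [-60.2  -0.2  41.3] tilt 0.0005 F holder [ 0.7  0.2 -3. ]
```

Nearly seated; lower slightly until contact, then release and rise.

{"api": "apply_moves", "payload": {
  "targets": "0 0 0.03 0 0 0;0 0 0 0 0 0;0 0 0.02 0 0 0;0 0 0 0 0 0;0 0 0 0 0 0;0 0 0 0 0 0;0 0 0 0 0 0;0 0 0 0 0 0;0 0 0 0 0 0;0 0 0 0 0 0"
}}

```text
time_s: 54.95
ee_pos: [0.4283, 0.212, 0.3426]
tool_rot: [1.537, 2.74, 0.0]
contact_force: [-1.9, -1.3, 5.2]
gripper_width: 0.0101
grasp_force: 79.8
```

```bash
python3 - <<'E'
from h import *
st(); hook()
E
```

```text
t 54.95 pos [0.4283 0.212  0.3426] rot [1.537 2.74  0.   ] F [-1.9 -1.3  5.2] w 0.0101 g 79.77560877799988
hook bottom [69.8 -0.2 40.8] front bottom [-60.2  -0.2  41. ] tilt -0.0004 F holder [-2.3 -0.1  5.2]
```

{"api": "apply_moves", "payload": {
  "targets": "0 0 0 0 0 0;0 0 0 0 0 0;0 0 0 0 0 0;0 0 0 0 0 0;0 0 0 0 0 0;0 0 -0.5 0 0 0;0 0 -0.7 0 0 0;0 0 -0.8 0 0 0;0 0 -0.8 0 0 0;0 0 -0.4 0 0 0",
  "fingers": 0.45
}}

```text
time_s: 55.95
ee_pos: [0.4287, 0.2122, 0.4233]
tool_rot: [1.537, 2.739, 0.002]
contact_force: [0.5, 0.0, 0.1]
gripper_width: 0.0382
grasp_force: 0.0
```

```bash
python3 - <<'E'
from h import *
s=st(); print(np.round(s['q'],2)); c=cap('wrist'); save(c,'w7'); W=cloud(c); H=(W-HO)@RH*1000
m=(abs(H[...,2]-47)<4)&(H[...,0]>-62)&(H[...,0]<57)&(abs(H[...,1])<108); h=H[m]
A=np.c_[h[:,:2],np.ones(len(h))]; k=np.linalg.lstsq(A,h[:,2],rcond=None)[0]; print('plane',k.round(4),'n',len(h),'resid',np.std(A@k-h[:,2]).round(2),'ext',np.percentile(h,[.2,99.8],axis=0).round(1))
m=(H[...,2]>66)&(H[...,2]<82)&(H[...,0]<-45)&(H[...,1]>100)&(H[...,1]<175); print('peg',m.sum(),np.percentile(H[m],[2,50,98],axis=0).round(1) if m.sum()>10 else '')
m=(H[...,2]>40)&(H[...,2]<80)&(H[...,0]<-72)&(H[...,1]>90); print('tape',np.percentile(H[m],[1,50,99],axis=0).round(1) if m.sum()>10 else '')
E
```

```text
t 55.95 pos [0.4287 0.2122 0.4233] rot [1.537e+00 2.739e+00 2.000e-03] F [0.5 0.  0.1] w 0.0382 g 0.0
[ 0.46  0.19 -0.01  1.37 -0.    1.48]
plane [ 3.0000e-04 -7.0000e-04  4.7081e+01] n 58790 resid 0.7 ext [[ -59.7 -105.5   45.1]
 [  56.8  105.9   50. ]]
peg 0 
tape [[-117.7  109.1   40.5]
 [-100.1  124.6   53.8]
 [ -72.3  131.    59.3]]
```

View pics/w7.png

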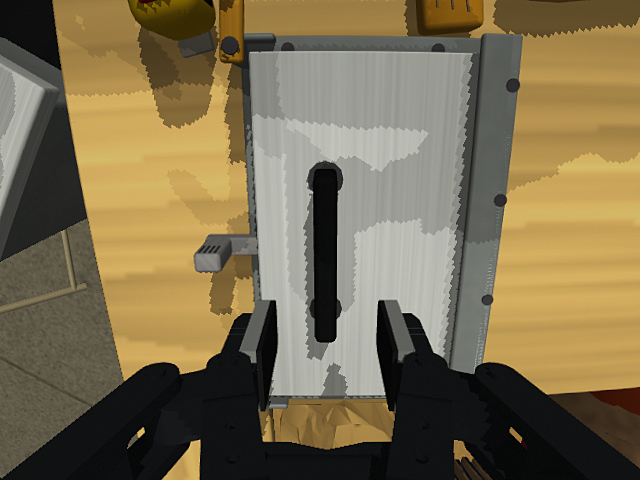

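```bash
python3 - <<'E'
from h import *
p=hw(-67,148,0); p[2]=.116+.270
plan(p,Rdown(HY+np.pi))
E
```

```text
shift(before turn) [ 5.93  -1.878  1.519]  shift(after turn) [-5.929  1.874  1.529]  turn [-1.000e-03  6.000e-03 -3.141e+00]
```

{"api": "apply_moves", "payload": {
  "targets": "0.988 -0.313 0 0 0 0;0.988 -0.313 0 0 0 0;0.988 -0.313 0 0 0 0;0.988 -0.313 0 0 0 0;0.988 -0.313 0 0 0 0;0.99 -0.313 0 0 0 0;0 0 0 0 0 -0.15;0 0 0 0 0 -0.15;0 0 0 0 0 -0.15;0 0 0 0 0 -0.15"
}}

```text
time_s: 57.0
ee_pos: [0.3108, 0.3141, 0.4206]
tool_rot: [-0.648, -3.073, 0.003]
contact_force: [0.1, 0.4, -0.2]
gripper_width: 0.0383
grasp_force: 0.0
```

{"api": "apply_moves", "payload": {
  "targets": "0 0 0 0 0 -0.15;0 0 0 0 0 -0.15;0 0 0 0 0 -0.15;0 0 0 0 0 -0.15;0 0 0 0 0 -0.15;0 0 0 0 0 -0.15;0 0 0 0 0 -0.15;0 0 0 0 0 -0.15;0 0 0 0 0 -0.15;0 0 0 0 0 -0.15",
  "fingers": 0.4
}}

```text
time_s: 58.0
ee_pos: [0.311, 0.314, 0.4206]
tool_rot: [1.619, -2.69, 0.001]
contact_force: [0.6, 0.4, 0.9]
gripper_width: 0.0345
grasp_force: 0.0
```

{"api": "apply_moves", "payload": {
  "targets": "0 0 0.2 0 0 -0.15;0 0 0.2 0 0 -0.15;0 0 0.2 0 0 -0.15;0 0 0.2 0 0 -0.15;0 0 0.2 0 0 -0.15;0 0 0.2 0 0 -0.15;0 0 0.2 0 0 -0.14;0 0 0 0 0 0;0 0 0 0 0 0;0 0 0 0 0 0"
}}

```text
time_s: 59.0
ee_pos: [0.3111, 0.3141, 0.3865]
tool_rot: [2.736, -1.542, -0.001]
contact_force: [-0.5, -0.5, 0.4]
gripper_width: 0.0344
grasp_force: 0.0
```

```bash
python3 - <<'E'
from h import *
s=st(); print(np.round(s['q'],2)); c=cap('wrist'); save(c,'w8'); W=cloud(c); H=(W-HO)@RH*1000
m=(H[...,2]>70)&(H[...,2]<80)&(H[...,0]<-55)&(H[...,0]>-80)&(H[...,1]>125)&(H[...,1]<165); m[330:]=False
print('peg',m.sum(),np.percentile(H[m],[2,50,98],axis=0).round(1) if m.sum()>10 else '')
m=(H[...,2]>40)&(H[...,2]<70)&(H[...,0]<-70)&(H[...,1]>90)&(H[...,0]>-140); print('tape',np.percentile(H[m],[1,50,99.5],axis=0).round(1) if m.sum()>10 else '')
plan(hw(-67,148,237.5),Rdown(HY+np.pi))
E
```

```text
t 59.0 pos [0.3111 0.3141 0.3865] rot [ 2.736e+00 -1.542e+00 -1.000e-03] F [-0.5 -0.5  0.4] w 0.0344 g 0.0
[ 0.79  0.14 -0.17  1.26  0.   -1.33]
peg 593 [[-70.3 142.   70.5]
 [-65.  146.2  75. ]
 [-59.7 152.2  76.3]]
tape [[-124.8  104.4   41.7]
 [-103.6  138.6   56.7]
 [ -70.   173.6   62.8]]
shift(before turn) [ 0.003 -0.026  1.326]  shift(after turn) [ 0.003 -0.026  1.326]  turn [ 0.001 -0.    -0.003]
```

View pics/w8.png

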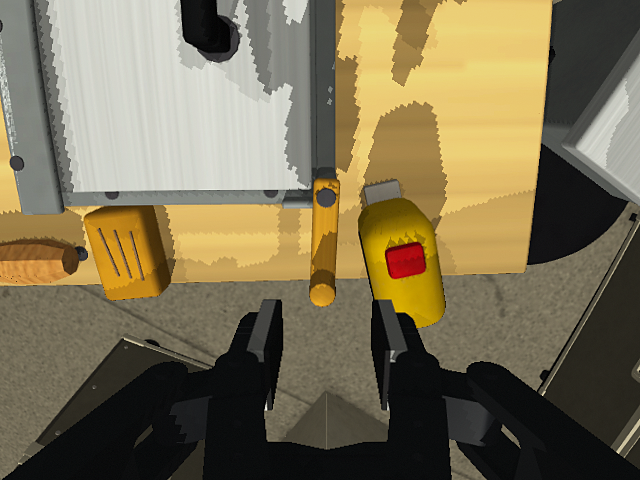

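{"api": "apply_moves", "payload": {
  "targets": "0 -0.05 0 0 0 0;0 0 0.4 0 0 0;0 0 0.4 0 0 0;0 0 0.3 0 0 0;0 0 0.18 0 0 0;0 0 0 0 0 0;0 0 0 0 0 0;0 0 0 0 0 0;0 0 0 0 0 0;0 0 0 0 0 0",
  "fingers": 0.28
}}

```text
time_s: 60.05
ee_pos: [0.3122, 0.3148, 0.3549]
tool_rot: [2.739, -1.539, -0.0]
contact_force: [0.3, 0.4, -0.1]
gripper_width: 0.0237
grasp_force: 0.0
```

{"api": "apply_moves", "payload": {
  "targets": "0 0 0 0 0 0;0 0 0 0 0 0;0 0 0 0 0 0;0 0 0 0 0 0;0 0 0 0 0 0;0 0 0 0 0 0;0 0 0 0 0 0;0 0 0 0 0 0;0 0 0 0 0 0;0 0 0 0 0 0",
  "fingers": 0,
  "force": 25
}}

```text
time_s: 61.05
ee_pos: [0.3122, 0.3148, 0.3548]
tool_rot: [2.739, -1.539, -0.001]
contact_force: [0.2, 0.5, 3.4]
gripper_width: 0.0105
grasp_force: 24.5
```

```bash
python3 - <<'E'
from h import *
s=st(); gp(); print(np.round(s['q'],2))
E
```

```text
t 61.05 pos [0.3122 0.3148 0.3548] rot [ 2.739e+00 -1.539e+00 -1.000e-03] F [0.2 0.5 3.4] w 0.0105 g 24.48896437883377
grasp pt in holder [-66.4 148.2  83.8]
[ 0.79  0.16 -0.23  1.18  0.   -1.33]
```

{"api": "apply_moves", "payload": {
  "targets": "0.0115 -0.1915 0 0 0 0.12;0.0115 -0.1915 0 0 0 0.12;0.0115 -0.1915 0 0 0 0.12;0.0115 -0.1915 0 0 0 0.12;0.0115 -0.1915 0 0 0 0.12;0.0115 -0.1915 0 0 0 0.12;0 0 0 0 0 0;0 0 0 0 0 0;0 0 0 0 0 0;0 0 0 0 0 0"
}}

```text
time_s: 62.05
ee_pos: [0.3399, 0.3196, 0.3547]
tool_rot: [2.02, -2.405, 0.002]
contact_force: [-0.1, -3.3, 5.0]
gripper_width: 0.0101
grasp_force: 24.7
```

```bash
python3 - <<'E'
from h import *
s=st(); g=gp(); h=wh(g); print('expected r 40:',np.hypot(h[0]+67,h[1]-108), 'F',(RH.T@s['contact_force']).round(1))
E
```

```text
t 62.05 pos [0.3399 0.3196 0.3547] rot [ 2.020e+00 -2.405e+00  2.000e-03] F [-0.1 -3.3  5. ] w 0.0101 g 24.680415093898773
grasp pt in holder [-40.3 137.5  83.7]
expected r 40: 39.76174305065904 F [-1.9 -2.8  5. ]
```

{"api": "apply_moves", "payload": {
  "targets": "0.0115 -0.1915 0 0 0 0.12;0.0115 -0.1915 0 0 0 0.12;0.0115 -0.1915 0 0 0 0.12;0.0115 -0.1915 0 0 0 0.12;0.0115 -0.1915 0 0 0 0.12;0.0115 -0.1915 0 0 0 0.12;0.0115 -0.1915 0 0 0 0.12;0 0 0 0 0 0;0 0 0 0 0 0;0 0 0 0 0 0"
}}

```text
time_s: 63.05
ee_pos: [0.3664, 0.3011, 0.3546]
tool_rot: [0.864, -3.018, 0.002]
contact_force: [-1.7, -2.8, 7.1]
gripper_width: 0.0102
grasp_force: 24.8
```

{"api": "apply_moves", "payload": {
  "targets": "0 -0.04 0 0 0 0.02;0 -0.04 0 0 0 0.01;0 -0.03 0 0 0 0;0 0 0 0 0 0;0 0 0 0 0 0;0 0 0 0 0 0;0 0 0 0 0 0;0 0 0 0 0 0;0 0 0 0 0 0;0 0 0 0 0 0"
}}

```text
time_s: 64.05
ee_pos: [0.3672, 0.2998, 0.3547]
tool_rot: [0.82, -3.029, -0.003]
contact_force: [-4.8, 1.0, 5.9]
gripper_width: 0.0103
grasp_force: 24.8
```

```bash
python3 - <<'E'
from h import *
s=st(); g=gp(); h=wh(g); print('r',np.hypot(h[0]+67,h[1]-108),'ang',np.pi/2-np.arctan2(h[1]-108,h[0]+67), 'F',(RH.T@s['contact_force']).round(1))
E
```

```text
t 64.05 pos [0.3672 0.2998 0.3547] rot [ 8.200e-01 -3.029e+00 -3.000e-03] F [-4.8  1.   5.9] w 0.0103 g 24.77607786655426
grasp pt in holder [-27.6 107.   83.7]
r 39.367512479956495 ang 1.595991379889611 F [-3.5  3.4  5.9]
```

{"api": "apply_moves", "payload": {
  "targets": "0 0 0 0 0 0;0 0 0 0 0 0;0 0 0 0 0 0;0 0 0 0 0 0;0 0 -0.5 0 0 0;0 0 -0.8 0 0 0;0 0 -0.8 0 0 0;0 0 -0.8 0 0 0;0 0 -0.5 0 0 0;0 0 0 0 0 0",
  "fingers": 0.35
}}

```text
time_s: 65.05
ee_pos: [0.3688, 0.2997, 0.4413]
tool_rot: [-0.818, 3.03, 0.002]
contact_force: [0.2, 0.8, 0.9]
gripper_width: 0.03
grasp_force: 0.0
```

```bash
python3 - <<'E'
from h import *
s=st(); c=cap('wrist'); save(c,'w9'); W=cloud(c); H=(W-HO)@RH*1000
m=(H[...,2]>70)&(H[...,2]<80)&(H[...,0]<0)&(H[...,1]>85)&(H[...,1]<130); m[330:]=False
print('peg',m.sum(),np.percentile(H[m],[2,50,98],axis=0).round(1) if m.sum()>10 else '')
m=(abs(H[...,2]-47)<4)&(H[...,0]>-62)&(H[...,0]<57)&(abs(H[...,1])<100); h=H[m]
A=np.c_[h[:,:2],np.ones(len(h))]; k=np.linalg.lstsq(A,h[:,2],rcond=None)[0]; print('plane',k.round(4))
m=(abs(H[...,2]-57.5)<2)&(H[...,0]<-79)&(H[...,0]>-96)&(abs(H[...,1])<40); print('tab',m.sum(),np.percentile(H[m],[3,50,97],axis=0).round(1) if m.sum()>10 else '')
E
```

```text
t 65.05 pos [0.3688 0.2997 0.4413] rot [-8.18e-01  3.03e+00  2.00e-03] F [0.2 0.8 0.9] w 0.03 g 0.0
peg 366 [[-32.5 101.4  70.6]
 [-27.7 106.5  75.2]
 [-21.9 111.6  76.7]]
plane [ 7.00000e-04 -7.00000e-04  4.71178e+01]
tab 537 [[-94.9 -12.3  56. ]
 [-87.7  -6.4  57.7]
 [-80.6  -1.3  59.2]]
```

View pics/w9.png

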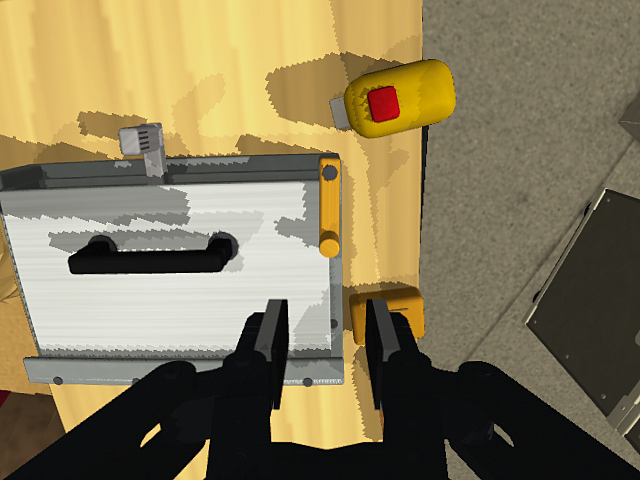

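```bash
python3 -c "
from h import *
arm.close_job()"
```

```text
the job is handed in; nothing more can be done
```

I handed the job in at about 65 s of the 210 s. The three dies I could find lie side by side against the end stop with the clamp bar bearing on the last one, the cover lies flat under the lip, and the brass button is turned to its stop; I saw no sign of a fourth die.

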